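# Make up and weigh the balloon-filling ballast

## Task

Lift the two-bay ballast tray up and off its peg, stand it on the table, and put every zinc ballast slug that is out on the table into it, shared between the two bays so that it will hang level. Then hang the loaded tray by the kink of its carrying bar on the hook of the spring scale, let it down slowly so that the hook never drops with a jerk, and leave it hanging free with the pointer settled. Do not disturb the sonde lid, the glass vial or the antenna whip section.

Things in the scene. Friction and masses are not known exactly. Their poses are not given: they have to be found in the camera images.
- tray: The ballast tray: open aluminium tray 210 (x) x 190 (y) mm, 34 mm high, walls and floor 3 mm, 0.3 kg. A 3 mm divider as high as the walls runs along y through its middle, leaving two bays, at -x and +x. From the middles of its two y sides 16 mm wide straps rise to 125 mm and carry a round bar along y over the divider. Origin: centre of the underside; z up. At the start it hangs on the peg.
- tray_eye (a point): What sits on a hook: the carrying bar (steel, 10 mm thick) is kinked up by 16 mm at its middle; the kink lies within 18 mm of the middle, its top 14 mm is level. The point is the underside of the bar at the middle of the kink, 131 mm above the tray's underside. Axes: x across the bar, y along it, z up.
- tray_grip_l (a point): On the axis of the tray's carrying bar, in the middle of its straight part at the +y side, where it can be gripped across (10 mm thick): 52 mm from the middle of the bar and 120 mm above the tray's underside. The bar is straight and free for 25 mm either way. Axes as the tray's.
- tray_grip_r (a point): The same on the bar's -y side, 52 mm from its middle.
- tray_bay_a (a point): Centre of the floor of the tray's -x bay, 3 mm above the tray's underside and 52 mm from its middle; the bay is 100 mm (x) by 184 mm (y) inside. Axes as the tray's.
- tray_bay_b (a point): Centre of the floor of the tray's +x bay, the same size.
- slug1_mid (a point): A zinc ballast slug: a plain upright cylinder 28 mm in diameter and 20 mm high, about 0.085 kg, all alike; three to five of them stand on the table in front of the robot (the others are absent). The point is its centre, half-way up; z is its axis.
- slug2_mid (a point): A zinc ballast slug: a plain upright cylinder 28 mm in diameter and 20 mm high, about 0.085 kg, all alike; three to five of them stand on the table in front of the robot (the others are absent). The point is its centre, half-way up; z is its axis.
- slug3_mid (a point): A zinc ballast slug: a plain upright cylinder 28 mm in diameter and 20 mm high, about 0.085 kg, all alike; three to five of them stand on the table in front of the robot (the others are absent). The point is its centre, half-way up; z is its axis.
- slug4_mid (a point): A zinc ballast slug: a plain upright cylinder 28 mm in diameter and 20 mm high, about 0.085 kg, all alike; three to five of them stand on the table in front of the robot (the others are absent). The point is its centre, half-way up; z is its axis.
- slug5_mid (a point): A zinc ballast slug: a plain upright cylinder 28 mm in diameter and 20 mm high, about 0.085 kg, all alike; three to five of them stand on the table in front of the robot (the others are absent). The point is its centre, half-way up; z is its axis.
- peg_seat (a point): The peg the tray hangs on at the start: a fixed 8 mm rod coming from a post (22 mm thick, 288 mm high, its axis 150 mm from this point along +x) along this frame's -x, to the robot. It has a level seat 22 mm long, 14 mm lower than the rod, and an upturned tip 24 mm beyond this point and 24 mm higher. The point is on top of the seat's middle, 244 mm above the table. y across the rod, z up.
- scale_seat (a point): The spring scale's load hook, shaped like the peg: an 8 mm rod along this frame's -x (to the robot), a level seat 22 mm long, an upturned tip 24 mm beyond this point and 24 mm higher. The point is on top of the seat's middle, 239 mm above the table when unloaded, and sinks with the hook. y across the rod, z up. Peg and scale stand left and right of the robot, either way round.
- scale_hook (a joint): How far the scale's hook and pointer have sunk, in m: 0 with no load, stop at 0.05. Spring 200 N/m, light damping: the loaded tray brings it to about 0.025 to 0.04. The hook's sleeve (44 mm cube) slides on a column 26 mm wide, 324 mm high, its axis 150 mm behind the seat along +x, on a 150 x 130 mm base; a white graduated plate with the pointer is at its +y side. Nothing is above the hook.
- lid: Bystander, to be left alone: a blue plastic sonde lid, 75 x 95 mm and 22 mm high, lying on the table; origin at the centre of its underside.
- vial: Bystander, to be left alone: a small glass desiccant vial, 25 mm in diameter and 57 mm high with a white cap, standing on the table; origin at the centre of its underside.
- whip: Bystander, to be left alone: an aluminium antenna whip section, 210 mm long and 14 mm thick, lying on the table along its x axis; origin at the middle of its underside.

How it is judged (in metres and radians):
On the way, in this order (a step that is already met when the one before it is completed fails the run):
1. the tray is off its peg and stands upright on the table (height (world z) of tray_eye between 0.125 and 0.137 m and angle between tray_eye's own z axis and vertical below 0.08 rad and distance between tray_eye and peg_seat above 0.08 m), for 0.2 s.
2. every ballast slug is in the tray, which stands on the table (height (world z) of tray_eye between 0.125 and 0.137 m and angle between tray_eye's own z axis and vertical below 0.08 rad and x of slug1_mid in the frame of tray_eye between -0.102 and 0.102 m and y of slug1_mid in the frame of tray_eye between -0.092 and 0.092 m and z of slug1_mid in the frame of tray_eye between -0.135 and -0.085 m and x of slug2_mid in the frame of tray_eye between -0.102 and 0.102 m and y of slug2_mid in the frame of tray_eye between -0.092 and 0.092 m and z of slug2_mid in the frame of tray_eye between -0.135 and -0.085 m and x of slug3_mid in the frame of tray_eye between -0.102 and 0.102 m and y of slug3_mid in the frame of tray_eye between -0.092 and 0.092 m and z of slug3_mid in the frame of tray_eye between -0.135 and -0.085 m and x of slug4_mid in the frame of tray_eye between -0.102 and 0.102 m and y of slug4_mid in the frame of tray_eye between -0.092 and 0.092 m and z of slug4_mid in the frame of tray_eye between -0.135 and -0.085 m and x of slug5_mid in the frame of tray_eye between -0.102 and 0.102 m and y of slug5_mid in the frame of tray_eye between -0.092 and 0.092 m and z of slug5_mid in the frame of tray_eye between -0.135 and -0.085 m), for 0.2 s.
3. the loaded tray hangs by its kink on the scale hook, let go (distance between tray_eye and scale_seat below 0.018 m and angle between tray_eye's own z axis and vertical below 0.22 rad and height (world z) of tray_eye above 0.17 m and value of joint scale_hook above 0.012 m and x of slug1_mid in the frame of tray_eye between -0.102 and 0.102 m and y of slug1_mid in the frame of tray_eye between -0.092 and 0.092 m and z of slug1_mid in the frame of tray_eye between -0.135 and -0.085 m and x of slug2_mid in the frame of tray_eye between -0.102 and 0.102 m and y of slug2_mid in the frame of tray_eye between -0.092 and 0.092 m and z of slug2_mid in the frame of tray_eye between -0.135 and -0.085 m and x of slug3_mid in the frame of tray_eye between -0.102 and 0.102 m and y of slug3_mid in the frame of tray_eye between -0.092 and 0.092 m and z of slug3_mid in the frame of tray_eye between -0.135 and -0.085 m and x of slug4_mid in the frame of tray_eye between -0.102 and 0.102 m and y of slug4_mid in the frame of tray_eye between -0.092 and 0.092 m and z of slug4_mid in the frame of tray_eye between -0.135 and -0.085 m and x of slug5_mid in the frame of tray_eye between -0.102 and 0.102 m and y of slug5_mid in the frame of tray_eye between -0.092 and 0.092 m and z of slug5_mid in the frame of tray_eye between -0.135 and -0.085 m and contact force between the fingers and tray below 0.05 N), for 0.3 s.
At the end, for the whole second after the job is handed in: the tray hangs by the kink of its bar on the scale hook (kink within 18 mm of the seat), its floor within 0.22 rad of level, clear of the table, with every slug present in it; the pointer is down by more than 12 mm and still (under 10 mm/s) and the tray hardly swings (under 40 mm/s) (distance between tray_eye and scale_seat below 0.018 m and angle between tray_eye's own z axis and vertical below 0.22 rad and height (world z) of tray_eye above 0.17 m and value of joint scale_hook above 0.012 m and x of slug1_mid in the frame of tray_eye between -0.102 and 0.102 m and y of slug1_mid in the frame of tray_eye between -0.092 and 0.092 m and z of slug1_mid in the frame of tray_eye between -0.135 and -0.085 m and x of slug2_mid in the frame of tray_eye between -0.102 and 0.102 m and y of slug2_mid in the frame of tray_eye between -0.092 and 0.092 m and z of slug2_mid in the frame of tray_eye between -0.135 and -0.085 m and x of slug3_mid in the frame of tray_eye between -0.102 and 0.102 m and y of slug3_mid in the frame of tray_eye between -0.092 and 0.092 m and z of slug3_mid in the frame of tray_eye between -0.135 and -0.085 m and x of slug4_mid in the frame of tray_eye between -0.102 and 0.102 m and y of slug4_mid in the frame of tray_eye between -0.092 and 0.092 m and z of slug4_mid in the frame of tray_eye between -0.135 and -0.085 m and x of slug5_mid in the frame of tray_eye between -0.102 and 0.102 m and y of slug5_mid in the frame of tray_eye between -0.092 and 0.092 m and z of slug5_mid in the frame of tray_eye between -0.135 and -0.085 m and velocity of joint scale_hook between -0.01 and 0.01 m/s and linear speed of tray below 0.04 m/s); the robot touches nothing.
It fails at once if the scale hook drops or jumps with a jerk (faster than 0.3 m/s) (velocity of joint scale_hook above 0.3 m/s or velocity of joint scale_hook below -0.3 m/s).
It fails at once if the sonde lid is moved by more than 30 mm (distance of lid from where it was at the start of the episode above 0.03 m).
It fails at once if the glass vial is moved by more than 30 mm (distance of vial from where it was at the start of the episode above 0.03 m).
It fails at once if the antenna whip section is moved by more than 30 mm (distance of whip from where it was at the start of the episode above 0.03 m).
Of slug1, slug2, slug3, slug4, slug5 only 3 to 5 are there at a start; the rules pass over those that are not, and their reading is None.
At some moment in a run one of slug1, slug2, slug3, slug4, slug5 may be knocked a few centimetres aside while the robot is not near it.
It also fails if it takes over 210 s, if anything falls off the work surface, if the arm or the gripper's body presses on something with over 40 N, if the wrist force passes 120 N, or if a joint passes its speed limit or range.

## Robot

A 6-joint arm with a two-finger parallel gripper is mounted at the origin on the work surface. World frame = base frame: x ahead of the robot, y to its left, z up, the work surface at z = 0. Lengths are in mm, angles in degrees, forces in N, time in s.
With the tool pointing down it reaches from about 275 to 825 mm from the base axis. Payload 5.2 kg.
Tool frame: the origin (TCP) lies midway between the tips of the shut fingers; the grasp point (between the pads) lies hold_point_z behind it (hold_point_z is the distance from the TCP to the grasp point, in mm); z points along the fingers, x is the direction in which the jaws open and shut, and the axes are right-handed (so a half turn about z gives the same grasp; the last joint's range is limited). The gripper opens to 93 mm and grips with 3 to 60 N. Pads are 15 mm wide; open, the fingers measure 128 mm over their backs; the gripper's body (75 mm by 188 mm) begins 65 mm behind the grasp point.
Start: joints at [52.38, 14.817, 87.949, -0, 77.235, -11.62], TCP at [241.091, 494.348, 218.653] pointing down, gripper open.
Joint ranges: [-179.93, 179.93], [-52.35, 119.4], [10.71, 147.94], [-69.91, 249.91], [12.55, 155.21], [-178.61, 178.61]. Speed limits (degrees/s): [147.25, 147.25, 180, 180, 180, 180].

## Interface

Orientations are given as a 3x3 rotation matrix whose columns are the frame's x, y, z axes.
In Python, from plant import * gives the robot as it stands.
- The arm moves only by the tool move_arm, never from a script. Its arguments are lists of equal length, an entry for each row: "slide": the shift along the tool's x, y, z in mm, a list of three; "dr": the turn, a rotation vector about the tool's x, y, z in degrees, a list of three; "grip": the opening, from -1 (shut) to 1 (fully open). A call has 1 to 10 rows; each row shifts and turns the pose as measured when the row begins, along the tool's axes as they then stand; what a row does not reach is not made up. A row lasts 1/10 s, in which the tool goes at most 50 mm and 8.59 degrees, less where a joint would pass 70% of its speed; a pose out of reach is approached as far as the arm can. A call with a gripper value outside its range is refused whole. The fingers move at their own pace and stop on an object; "force" is the grip in N (left out, the last holds). Time passes only in rows, so rows that do not move let the fingers close. It gives the time, the measured TCP pose, the force and the opening at its end, in the units of the state.
- read_state(): the state, without advancing time (a new reading comes with each control period).
- grab_frame(name): name is "scene" or "top" or "wrist"; returns a dict with "color" (400x640x3 uint8, red, green, blue), "vfov" (degrees; the focal length in pixels is half the picture's height over the tangent of half this angle, whatever the lens; pixels are square), "cx", "cy" (the principal point, pixels), "view" (4x4, takes a point from world to camera coordinates); the wrist camera has in their place "T_tool_cam" (4x4, takes a point from camera to tool coordinates, whose origin is the TCP and whose axes are the tool frame's). Camera axes: x right, y up, looking along -z (the intrinsics and any distortion apply to the point x, -y, -z); pixel columns grow to the right and rows downward; lengths in mm; the calibration is good to about 2 mm. The wrist camera is an equidistant fisheye: a pixel r from the principal point sees the ray r / f radians off the axis. A picture is of the moment at which its call begins: read the wrist's pose just before it. There is no depth.
- finish_job(): hands the job in, once; it reports no verdict.
The state is a dict: "time": time; "joints": joint angles; "dq": joint speeds; "joint_torque": joint torques, N m; "ee_pos": TCP position; "orientation": TCP orientation; "wrist_force": force on the tool from outside, world axes, zero at the start; "torque": the same for the moment, N m; "width": opening from 0.0 (shut) to 1.0 (fully open).
Only numpy, scipy, OpenCV 4.12 (cv2) and the standard library are available. Lean on these libraries where they do the work, as an engineer would, in place of code of your own. Each camera call takes 0.05 s, during which the arm holds its last target.

## Working session

There is one attempt and no reset: what is moved stays moved. The work goes in short steps, Python scripts to look and compute and a tool call to move; the robot and the scene stay as the last step left them, time stands still between calls to the robot, and variables do not carry over. Pictures are saved under pics/ and viewed, and the job is handed in when it is done.

Besides the shell and the picture viewer there is one more tool, called after ">>>" as name(argument=value, ...) on one line, values as JSON. move_arm: Moves the arm, as the interface text tells. Its arguments: {"type":"object","properties":{"slide":{"type":"array","items":{"type":"array","items":{"type":"number"}}},"dr":{"type":"array","items":{"type":"array","items":{"type":"number"}}},"grip":{"type":"array","items":{"type":"number"}},"force":{"type":"number"}},"required":["slide","dr","grip"]}

```bash
mkdir -p pics; ls; python3 - <<'E'
from plant import *
import cv2
s=read_state(); print(s)
for n in ("scene","top","wrist"):
    f=grab_frame(n); print(n,{k:v for k,v in f.items() if k!="color"})
    cv2.imwrite(f"pics/{n}0.png",f["color"][:,:,::-1])
E
```

```text
pics
{'time': 0.0, 'joints': array([ 5.23781904e+01,  1.48579939e+01,  8.80119349e+01,  4.76562759e-04,
        7.72336243e+01, -1.16194396e+01]), 'dq': array([ 0.03007409, -0.06685538, -0.00177169, -0.01841966,  0.0133459 ,
        0.02373399]), 'joint_torque': array([-6.94974369e-04, -4.37306964e+01, -2.84001517e+01,  7.18551152e-02,
        4.11507476e-02, -1.51776076e-04]), 'ee_pos': array([240.7568202 , 493.89435535, 217.823587  ]), 'orientation': array([[ 4.38409001e-01,  8.98774897e-01, -1.10971113e-03],
       [ 8.98773842e-01, -4.38410248e-01, -1.42656658e-03],
       [-1.76867097e-03, -3.71959705e-04, -9.99998367e-01]]), 'wrist_force': array([-0.4679774 , -0.12446781,  0.9421095 ]), 'torque': array([-0.01245193, -0.00917835, -0.01907899]), 'width': 1.0022202079632894}
scene {'vfov': 43.30409587786741, 'cx': 317.28134781933545, 'cy': 206.97921355412552, 'view': array([[-1.99149752e-01,  9.79968639e-01, -9.17978319e-04,
         9.62145473e+01],
       [-7.86853339e-01, -1.59346259e-01,  5.96213547e-01,
         3.37051528e+02],
       [ 5.84124302e-01,  1.19458095e-01,  8.02
[... 300 characters left out ...]
,
       [ 9.81745014e-01,  2.93873967e-03,  1.90179102e-01,
        -5.88800325e+02],
       [-1.90045535e-01, -2.53672721e-02,  9.81447500e-01,
        -1.21329810e+03],
       [ 0.00000000e+00,  0.00000000e+00,  0.00000000e+00,
         1.00000000e+00]])}
wrist {'vfov': 65.70646984690485, 'cx': 322.80337970769057, 'cy': 201.32844192540207, 'T_tool_cam': array([[ 9.99998923e-01, -4.80722822e-04, -1.38669980e-03,
         2.38025190e-01],
       [-8.22221341e-04, -9.66143683e-01, -2.58003310e-01,
        -7.17493754e+01],
       [-1.21572317e-03,  2.58004172e-01, -9.66143038e-01,
        -1.65382294e+02],
       [ 0.00000000e+00,  0.00000000e+00,  0.00000000e+00,
         1.00000000e+00]])}
```

View pics/scene0.png

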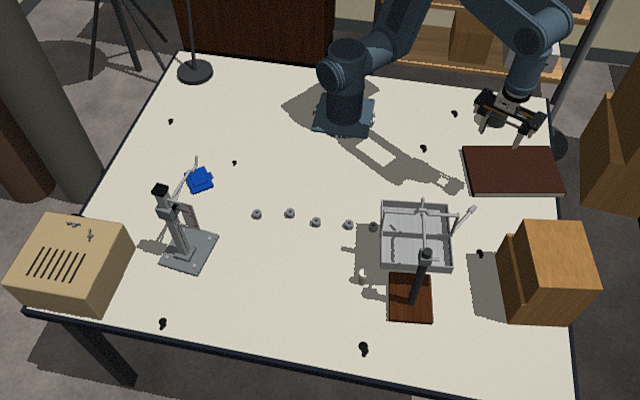

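View pics/top0.png

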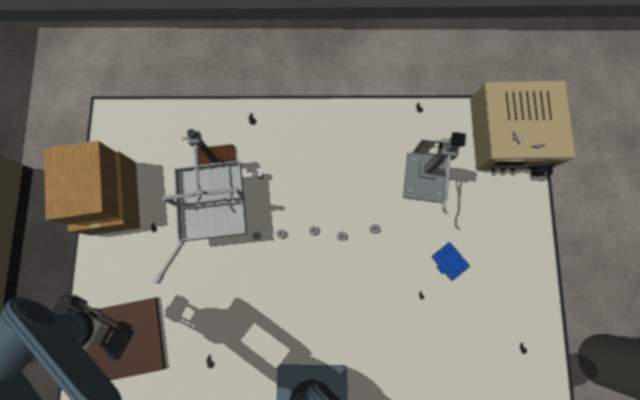

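View pics/wrist0.png

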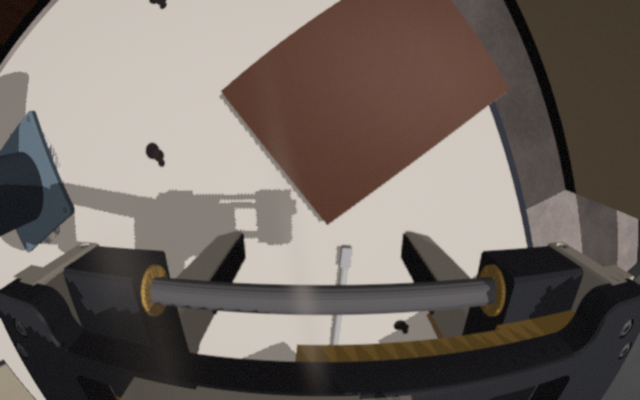

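```bash
python3 -c "
import plant;print([n for n in dir(plant) if not n.startswith('_')])
for n in ('hold_point_z',):
  print(getattr(plant,n,None))"
```

```text
['Unreachable', 'finish_job', 'grab_frame', 'hold_point_z', 'read_state']
18.8
```

The scene and top pictures show the peg and tray at left (top image ~(210,190)), the scale at right (~(430,160)) and 5 slugs in a row near top (255..375, 232). The whip is next to the tray, the vial is near (262,175), and the blue lid is at (450,262).

```bash
cat > h.py <<'E'
from plant import *
import numpy as np, cv2
def ray(f,u,v):
    F=200/np.tan(np.radians(f["vfov"])/2)
    d=np.array([(u-f["cx"])/F,-(v-f["cy"])/F,-1.])
    V=f["view"];R=V[:3,:3];c=-R.T@V[:3,3]
    d=R.T@d; return c,d/np.linalg.norm(d)
def wray(f,s,u,v):
    F=200/np.tan(np.radians(f["vfov"])/2)
    a,b=u-f["cx"],v-f["cy"];r=np.hypot(a,b);t=r/F
    d=np.array([a/r*np.sin(t),-b/r*np.sin(t),-np.cos(t)])
    T=f["T_tool_cam"];R=s["orientation"]
    return s["ee_pos"]+R@T[:3,3],R@T[:3,:3]@d
def onz(cd,z): c,d=cd; return c+d*(z-c[2])/d[2]
def tri(a,b):
    (c1,d1),(c2,d2)=a,b
    A=np.stack([d1,-d2],1);t=np.linalg.lstsq(A,c2-c1,rcond=None)[0]
    p,q=c1+t[0]*d1,c2+t[1]*d2
    return (p+q)/2,np.linalg.norm(p-q)
def proj(f,p):
    F=200/np.tan(np.radians(f["vfov"])/2)
    q=f["view"]@np.r_[p,1]; return f["cx"]+F*q[0]/-q[2],f["cy"]-F*q[1]/-q[2]
def wproj(f,s,p):
    F=200/np.tan(np.radians(f["vfov"])/2)
    T=f["T_tool_cam"];q=s["orientation"].T@(np.asarray(p)-s["ee_pos"]);q=T[:3,:3].T@(q-T[:3,3])
    t=np.arctan2(np.hypot(q[0],q[1]),-q[2]);h=np.hypot(q[0],q[1])
    return f["cx"]+F*t*q[0]/h,f["cy"]-F*t*q[1]/h
def save(img,name,box=None,k=1):
    if box: x0,y0,x1,y1=box; img=img[y0:y1,x0:x1]
    cv2.imwrite(f"pics/{name}.png",cv2.resize(img[:,:,::-1],None,fx=k,fy=k,interpolation=cv2.INTER_CUBIC))
E
python3 - <<'E'
from h import *
import pickle
fs,ft=grab_frame("scene"),grab_frame("top")
pickle.dump((fs,ft),open("f0.pkl","wb"))
save(fs["color"],"s1",(340,180,500,330),5 and 4)
save(ft["color"],"t1",(145,110,295,260),4)
save(fs["color"],"s2",(130,140,290,290),4)
save(ft["color"],"t2",(340,110,490,280),3.5)
E
```

```text
(no output)
```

View pics/s1.png

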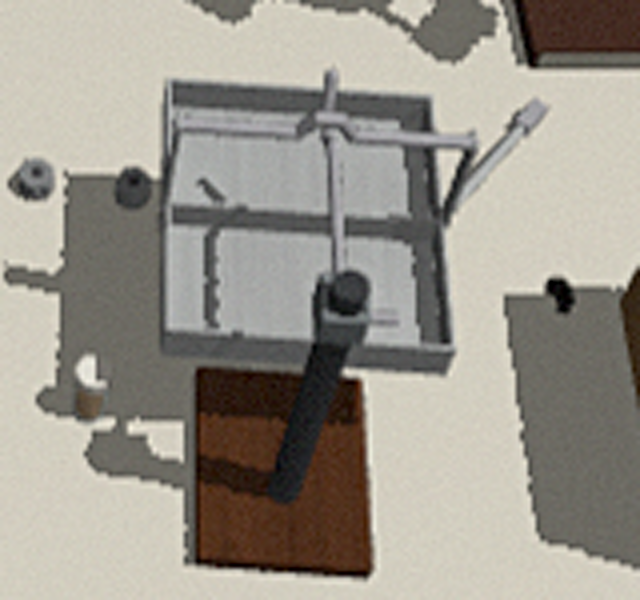

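View pics/t1.png

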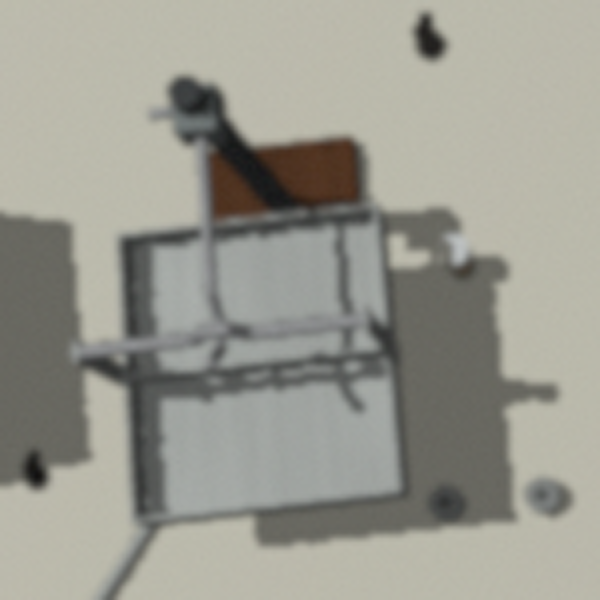

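View pics/s2.png

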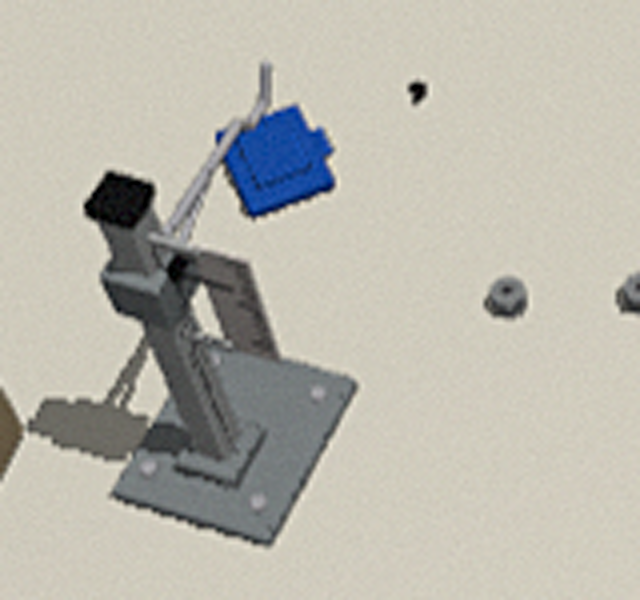

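View pics/t2.png

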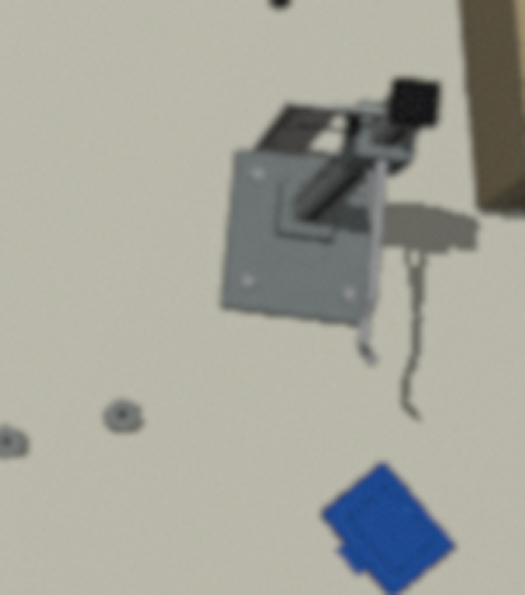

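```bash
python3 - <<'E'
from h import *
import pickle
fs,ft=pickle.load(open("f0.pkl","rb"))
np.set_printoptions(precision=1,suppress=True)
S1=lambda x,y:ray(fs,340+x/4,180+y/4); T1=lambda x,y:ray(ft,145+x/4,110+y/4)
S2=lambda x,y:ray(fs,130+x/4,140+y/4); T2=lambda x,y:ray(ft,340+x/3.5,110+y/3.5)
print("bar+y",tri(S1(472,137),T1(78,352))); print("bar-y",tri(S1(178,118),T1(375,320)))
print("kink",tri(S1(332,118),T1(228,329)))
c=[onz(T1(*p),147) for p in [(122,238),(380,208),(407,495),(137,522)]];print("corners",*c, np.mean(c,0))
c=[onz(S1(*p),147) for p in [(165,345),(455,365),(432,95),(167,82)]];print("cornersS",*c, np.mean(c,0))
print("peg post top",onz(T1(188,95),288),onz(S1(348,290),288)); print("pegtip",onz(S1(332,72),268))
print("vial",onz(T1(460,270),0),onz(S1(88,410),0),"cap",onz(S1(88,372),57),onz(T1(457,245),57))
print("whip end",onz(T1(105,600),7),onz(S1(540,108),7), onz(S1(440,215),7))
print("scale tip",tri(S2(266,66),T2(372,358)),onz(S2(266,66),263)); 
print("seat",onz(S2(252,120),239),onz(T2(363,330),239)); print("rod root",tri(S2(160,238),T2(378,165)))
print("col top",onz(S2(120,197),324),onz(T2(413,102),324))
print("base", [onz(T2(*p),10) for p in [(237,152),(222,307),(362,325)]])
print("lid",[onz(T2(*p),22) for p in [(383,463),(322,513),(393,595),(456,545)]])
# slugs
for n,f,fn in(("top",ft,None),("scene",fs,None)):
    g=cv2.cvtColor(f["color"],cv2.COLOR_RGB2GRAY)
    pts=[(257,235),(281,234),(314,231),(342,236),(375,229)] if n=="top" else [(373,227),(348,224),(316,222),(290,213),(256,214)]
    for p in pts:
        x,y=p;w=g[y-12:y+12,x-10:x+10].astype(int); 
        m=(w<150)
        cnt,_=cv2.findContours(m.astype(np.uint8),0,2); k=max(cnt,key=cv2.contourArea); (cx,cy),r=cv2.minEnclosingCircle(k)
        M=cv2.moments(k);cx,cy=(M["m10"]/M["m00"],M["m01"]/M["m00"])
        print(n,p,onz(ray(f,x-10+cx,y-12+cy),12),cv2.contourArea(k))
E
```

```text
bar+y (array([553.4, 386.6, 236.5]), np.float64(1.4582024700884786))
bar-y (array([575.3, 195.1, 234.5]), np.float64(6.983362523699042))
kink (array([566.2, 290.4, 247.4]), np.float64(11.239698879920185))
corners [654.4 393.6 147. ] [676.9 208.1 147. ] [470.2 181.3 147. ] [450.4 369.2 147. ] [563.  288.1 147. ]
cornersS [693.6 213.8 147. ] [671.  400.3 147. ] [452.  375.2 147. ] [478.  188.1 147. ] [573.7 294.4 147. ]
peg post top [711.7 307.5 288. ] [719.1 310.3 288. ]
pegtip [543.1 290.9 268. ]
vial [667.2 169.9   0. ] [671.1 170.    0. ] cap [672.5 166.2  57. ] [673.  164.7  57. ]
whip end [402.5 436.7   7. ] [335.8 483.7   7. ] [455.1 410.2   7. ]
scale tip (array([ 514.5, -336.8,  259.2]), np.float64(2.154892201284025)) [ 517.7 -333.7  263. ]
seat [ 547.7 -338.1  239. ] [ 538.7 -338.7  239. ]
rod root (array([ 662.7, -356.4,  246.3]), np.float64(4.1584370411852545))
col top [ 690.  -354.8  324. ] [ 684.4 -356.   324. ]
base [array([ 744.7, -303. ,   10. ]), array([ 600.4, -284.2,   10. ]), array([ 584.4, -407.7,   10. ])]
lid [array([ 460.7, -415.5,   22. ]), array([ 417.3, -360.9,   22. ]), array([ 348.4, -417.6,   22. ]), array([ 390.9, -473.6,   22. ])]
top (257, 235) [489.6 174.5  12. ] 348.0
top (281, 234) [484.5  94.8  12. ] 72.0
top (314, 231) [495.3  -5.4  12. ] 70.0
top (342, 236) [478.4 -91.2  12. ] 68.5
top (375, 229) [ 501.9 -192.5   12. ] 74.0
scene (373, 227) [492.4 175.6  12. ] 281.5
scene (348, 224) [487.5  97.   12. ] 74.0
scene (316, 222) [499.   -3.8  12. ] 70.0
scene (290, 213) [481.2 -90.6  12. ] 72.0
scene (256, 214) [ 505.8 -191.1   12. ] 69.0
```

Peg seat comes out at about (566, 291) with yaw ≈7°, and the scale seat at about (538, -337) with yaw ≈-7°. The five slugs are at x≈490, y≈175, 96, -4, -91, -192. These heights and sizes agree with the given ones, so I'll move to hover over the bar's +y part.

>>> move_arm(slide=[[0,0,-30],[0,0,-30],[0,0,-30],[0,0,-30],[0,0,0],[0,0,0],[0,0,0],[0,0,0],[0,0,0],[0,0,0]], dr=[[0,0,0],[0,0,0],[0,0,0],[0,0,8.5],[0,0,8.5],[0,0,8.5],[0,0,8.5],[0,0,8.5],[0,0,8.5],[0,0,6]], grip=[0,0,0,0,0,0,0,0,0,0])

```text
time: 1.25
ee_pos: [240.3, 493.3, 341.7]
orientation: [[0.995, 0.102, -0.003], [0.102, -0.995, -0.004], [-0.003, 0.004, -1.0]]
wrist_force: [0.4, -0.3, -0.8]
width: 0.497
```

>>> move_arm(slide=[[38,24.7,0],[38,24.7,0],[38,24.7,0],[38,24.7,0],[38,24.7,0],[38,24.7,0],[38,24.7,0],[38,24.7,0],[0,0,0],[0,0,0]], dr=[[0,0,0],[0,0,0],[0,0,0],[0,0,0],[0,0,0],[0,0,0],[0,0,0],[0,0,0],[0,0,0],[0,0,0]], grip=[0,0,0,0,0,0,0,0,0,0])

```text
time: 2.25
ee_pos: [572.9, 321.4, 337.3]
orientation: [[0.995, 0.103, -0.008], [0.103, -0.995, -0.004], [-0.008, 0.003, -1.0]]
wrist_force: [-0.3, 0.8, 0.6]
width: 0.495
```

```bash
python3 - <<'E'
from h import *
s=read_state();f=grab_frame("wrist");print(s["ee_pos"],s["orientation"],s["time"])
save(f["color"],"w1")
import pickle;pickle.dump((s,f),open("w1.pkl","wb"))
for p in ([566,290,249],[561.4,327.7,238],[566,290,244]): print(wproj(f,s,p))
E
```

```text
[572.90200783 321.36295742 337.29847695] [[ 0.9946688   0.10282906 -0.00775682]
 [ 0.102802   -0.99469454 -0.00381107]
 [-0.00810756  0.00299334 -0.99996265]] 2.25
(np.float64(312.10291133926137), np.float64(239.13014997575772))
(np.float64(311.4163397455933), np.float64(194.27236632790394))
(np.float64(312.32608856981216), np.float64(237.0408953210063))
```

View pics/w1.png

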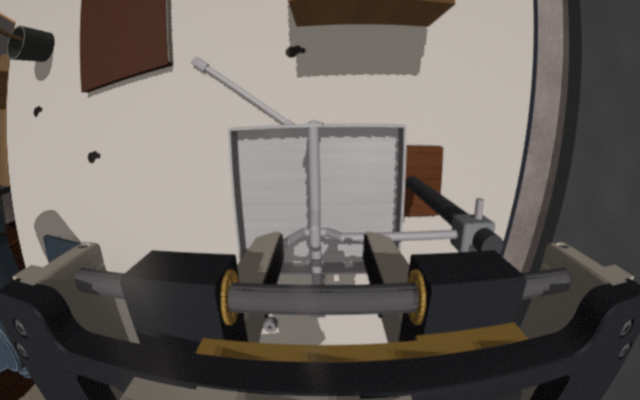

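```bash
python3 - <<'E'
from h import *
import pickle;s,f=pickle.load(open("w1.pkl","rb"))
save(f["color"],"w1c",(220,100,500,300),2.8)
g=cv2.cvtColor(f["color"],cv2.COLOR_RGB2GRAY)
for v in (140,160,180,200,215): print(v,list(map(int,g[v,304:330])))
E
```

```text
140 [163, 160, 142, 118, 110, 124, 136, 144, 152, 154, 152, 148, 141, 129, 114, 107, 127, 154, 163, 163, 163, 163, 163, 163, 163, 164]
160 [103, 97, 95, 93, 101, 116, 131, 142, 148, 153, 152, 152, 145, 134, 128, 134, 152, 161, 163, 164, 163, 163, 162, 163, 165, 163]
180 [152, 135, 112, 97, 97, 106, 125, 138, 145, 151, 152, 151, 147, 140, 130, 126, 138, 154, 158, 160, 160, 160, 159, 160, 160, 160]
200 [160, 152, 127, 102, 95, 97, 115, 131, 143, 148, 152, 152, 149, 144, 134, 127, 134, 155, 160, 160, 160, 159, 160, 160, 160, 160]
215 [158, 151, 124, 100, 93, 94, 108, 122, 131, 138, 140, 142, 141, 135, 127, 119, 130, 151, 157, 157, 158, 158, 157, 158, 158, 158]
```

View pics/w1c.png

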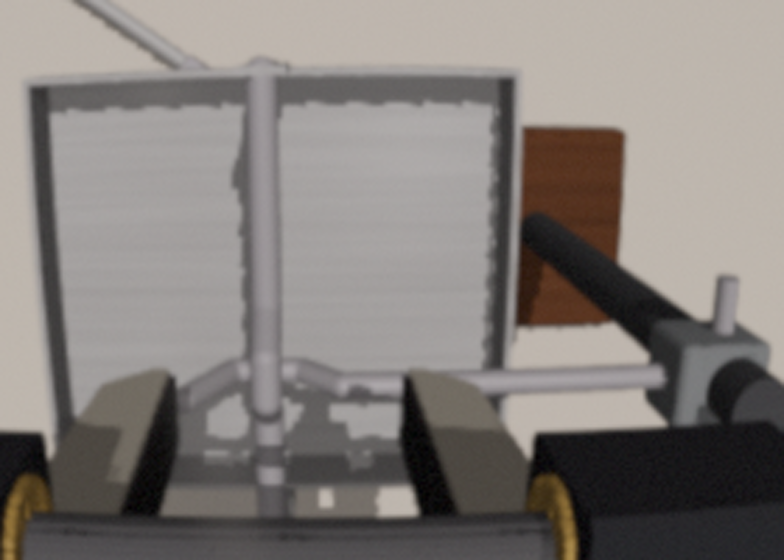

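```bash
python3 - <<'E'
from h import *
import pickle;s,f=pickle.load(open("w1.pkl","rb"))
R=s["orientation"]
for u,v,z in((313.3,140,233),(313.3,160,233),(313.6,180,233),(314,200,233),(314.5,235,249),(313,124,233)):
    p=onz(wray(f,s,u,v),z); print(v,p.round(1),(R.T@(p-s["ee_pos"])).round(1))
# rod behind seat (top z258 axis 254), seat
for u,v,z in ((220+640/2.8,100+378/2.8,254),(220+380/2.8,100+382/2.8,254),(220+728/2.8,100+280/2.8,300)):
    print(onz(wray(f,s,u,v),z).round(1))
# tray corners top rim
for u,v in ((230.5,129.5),(405,126)): print("corner",onz(wray(f,s,u,v),147).round(1))
E
```

```text
140 [558.2 374.9 233. ] [ -8.2 -55.1 104.2]
160 [560.  357.4 233. ] [ -8.3 -37.5 104.3]
180 [562.  339.6 233. ] [ -8.1 -19.6 104.3]
200 [564.1 321.4 233. ] [ -7.9  -1.3 104.4]
235 [567.7 294.1 249. ] [-7.2 26.3 88.4]
124 [556.6 388.8 233. ] [ -8.5 -69.  104.2]
[688.6 307.2 254. ]
[603.2 298.4 254. ]
[686.  352.3 300. ]
corner [457.  373.4 147. ]
corner [659.4 398.1 147. ]
```

Wrist picture: the bar runs straight up the picture at u≈314 (along tool y), with the kink at (315,235). The hanging bar comes out at (567,294) with yaw 6.2°, agreeing with the other two views. I'll grip it 38 mm to the +y side.

>>> move_arm(slide=[[-8,-12,0],[0,0,20],[0,0,20],[0,0,20],[0,0,20],[0,0,20],[0,0,20],[0,0,3],[0,0,0]], dr=[[0.2,0.46,0],[0,0,0],[0,0,0],[0,0,0],[0,0,0],[0,0,0],[0,0,0],[0,0,0],[0,0,0]], grip=[0,0,0,0,0,0,0,0,0])

```text
time: 3.2
ee_pos: [545.9, 350.3, 217.8]
orientation: [[0.992, 0.124, 0.008], [0.123, -0.992, 0.01], [0.009, -0.009, -1.0]]
wrist_force: [0.4, -0.3, -0.2]
width: 0.5
```

```bash
python3 - <<'E'
from h import *
s=read_state();f=grab_frame("wrist");print(s["ee_pos"],s["orientation"],s["time"])
save(f["color"],"w2")
f=grab_frame("scene"); save(f["color"],"s3",(360,100,520,260),3.5)
E
```

```text
[545.89063834 350.3356612  217.809952  ] [[ 0.99230918  0.12352225  0.00804638]
 [ 0.12344355 -0.99230479  0.00963822]
 [ 0.00917499 -0.00857083 -0.99992118]] 3.2
```

View pics/w2.png

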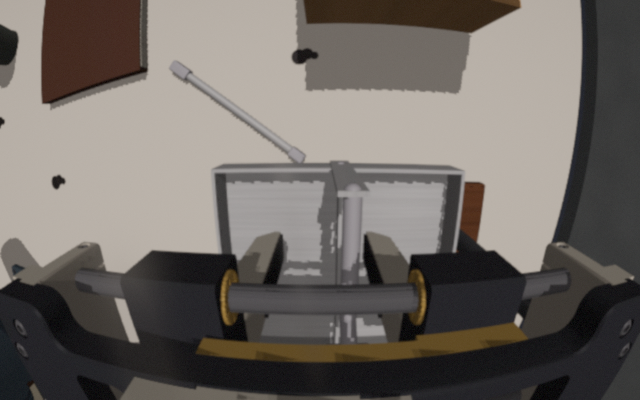

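View pics/s3.png

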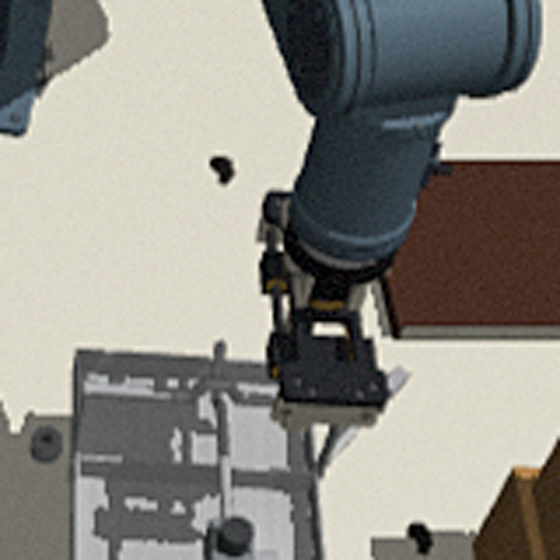

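>>> move_arm(slide=[[7,10,0],[0,0,0],[0,0,0]], dr=[[0,0,0],[0,0,0],[0,0,0]], grip=[0,0,0])

```text
time: 3.6
ee_pos: [556.8, 341.0, 222.0]
orientation: [[0.992, 0.124, 0.015], [0.123, -0.992, 0.012], [0.016, -0.01, -1.0]]
wrist_force: [0.5, 0.6, -0.3]
width: 0.497
```

>>> move_arm(slide=[[0,0,0],[0,0,0],[0,0,0],[0,0,0],[0,0,0]], dr=[[0,0,0],[0,0,0],[0,0,0],[0,0,0],[0,0,0]], grip=[0,0,0,0,0])

```text
time: 4.1
ee_pos: [557.7, 340.4, 222.6]
orientation: [[0.992, 0.122, 0.015], [0.122, -0.992, 0.012], [0.017, -0.01, -1.0]]
wrist_force: [1.1, 0.7, -0.3]
width: 0.5
```

```bash
python3 - <<'E'
from h import *
for i in range(3):
    s=read_state();print(s["ee_pos"],s["orientation"][:,2],s["time"],s["dq"].round(2)); grab_frame("wrist")
E
```

```text
[557.67421223 340.43647041 222.57868456] [ 0.01549916  0.01244784 -0.99980239] 4.1 [ 0.03  0.05  0.09  0.01  0.04 -0.04]
[557.65931072 340.44454273 222.53451819] [ 0.01546042  0.01245188 -0.99980294] 4.15 [-0.06  0.02 -0.07  0.03 -0.03  0.07]
[557.66268754 340.4666268  222.5458642 ] [ 0.01548387  0.01243276 -0.99980282] 4.2 [ 0.04  0.01  0.   -0.04  0.02 -0.04]
```

>>> move_arm(slide=[[2,5,4],[2,3,4],[0,1,0],[0,0,0]], dr=[[-0.3,-0.5,0],[-0.3,-0.4,0],[0,0,0],[0,0,0]], grip=[0,0,0,0])

```text
time: 4.65
ee_pos: [563.3, 331.2, 213.4]
orientation: [[0.993, 0.122, -0.001], [0.122, -0.993, -0.001], [-0.001, 0.001, -1.0]]
wrist_force: [0.4, -0.2, 0.3]
width: 0.5
```

>>> move_arm(slide=[[0,0,0],[0,0,0],[0,0,0],[0,0,0],[0,0,0],[0,0,0],[0,0,0],[0,0,0]], dr=[[0,0,-0.8],[0,0,0],[0,0,0],[0,0,0],[0,0,0],[0,0,0],[0,0,0],[0,0,0]], grip=[-1,-1,-1,-1,-1,-1,-1,-1], force=55)

```text
time: 5.45
ee_pos: [563.2, 331.4, 213.6]
orientation: [[0.991, 0.137, -0.0], [0.137, -0.991, -0.001], [-0.001, 0.001, -1.0]]
wrist_force: [0.5, -0.2, -0.2]
width: 0.093
```

>>> move_arm(slide=[[0,0,-3],[0,0,-5],[0,0,-8],[0,0,-8],[0,0,-8],[0,0,-8],[0,0,-5],[0,0,0],[0,0,0]], dr=[[0,0,0],[0,0,0],[0,0,0],[0,0,0],[0,0,0],[0,0,0],[0,0,0],[0,0,0],[0,0,0]], grip=[-1,-1,-1,-1,-1,-1,-1,-1,-1])

```text
time: 6.35
ee_pos: [562.8, 331.5, 262.0]
orientation: [[0.991, 0.137, -0.002], [0.137, -0.991, -0.001], [-0.002, 0.001, -1.0]]
wrist_force: [0.2, 0.8, -3.4]
width: 0.091
```

```bash
python3 - <<'E'
from h import *
f=grab_frame("scene"); save(f["color"],"s4",(340,100,520,300),3)
s=read_state();f=grab_frame("wrist");save(f["color"],"w4")
print(s["wrist_force"],s["torque"])
E
```

```text
[-0.55505019 -0.03269323 -3.24333933] [ 0.07630465  0.08852862 -0.01207471]
```

View pics/s4.png

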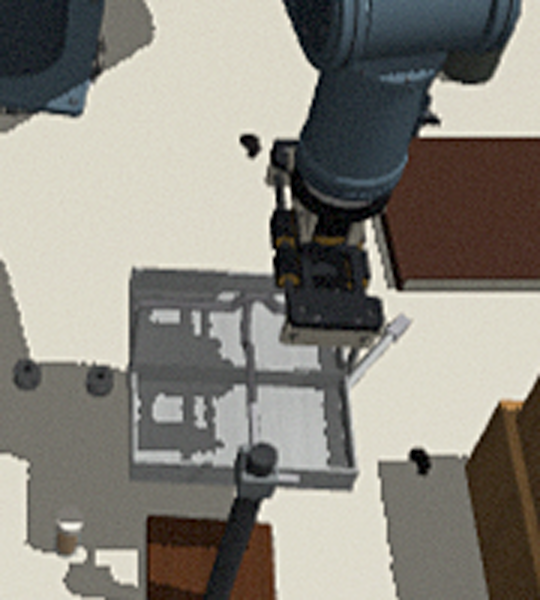

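View pics/w4.png

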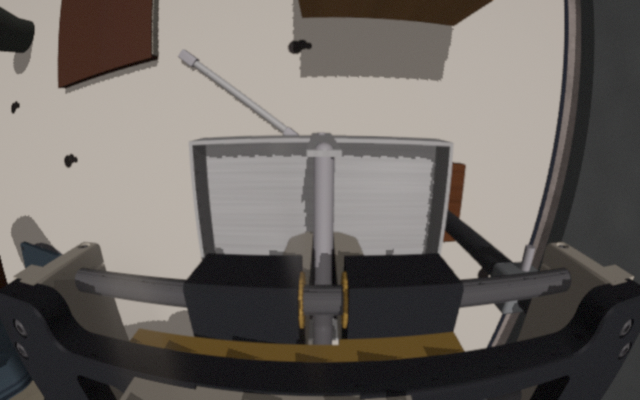

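```bash
python3 - <<'E'
from h import *
s=read_state();f=grab_frame("wrist")
R=s["orientation"];g=s["ee_pos"]-R[:,2]*18.8
for dz in (-10,0,10): print(dz,wproj(f,s,g-R[:,1]*57+[0,0,dz+5]))
for x in(-105,105):
  for dz in (-10,0,10): print(x,dz,wproj(f,s,g-R[:,1]*57+R[:,0]*x+[0,0,dz-120+34]))
E
```

```text
-10 (np.float64(322.9435012331749), np.float64(150.922928779861))
0 (np.float64(322.9127058271124), np.float64(153.05587428098403))
10 (np.float64(322.8773076869419), np.float64(155.50920719789673))
-105 -10 (np.float64(195.91537808072593), np.float64(142.92077140000214))
-105 0 (np.float64(191.09774382500282), np.float64(143.9568143078183))
-105 10 (np.float64(185.92741886092784), np.float64(145.08476755418755))
105 -10 (np.float64(450.1351568960962), np.float64(143.14394561476217))
105 0 (np.float64(454.92098773832726), np.float64(144.18591988406348))
105 10 (np.float64(460.0570942190084), np.float64(145.32006455670165))
```

>>> move_arm(slide=[[-10,0,0],[-15,0,0],[-15,0,0],[-15,0,0],[-12,0,0],[-6,0,0],[0,0,0],[0,0,0]], dr=[[0,0,0],[0,0,0],[0,0,0],[0,0,0],[0,0,0],[0,0,0],[0,0,0],[0,0,0]], grip=[-1,-1,-1,-1,-1,-1,-1,-1])

```text
time: 7.3
ee_pos: [482.6, 319.9, 259.1]
orientation: [[0.99, 0.137, -0.009], [0.137, -0.991, -0.004], [-0.009, 0.002, -1.0]]
wrist_force: [0.9, -0.0, -3.3]
width: 0.093
```

>>> move_arm(slide=[[-1,10,0],[-2,20,0],[-3,25,0],[-3,25,0],[-3,25,0],[10,25,0],[15,25,0],[15,25,0],[15,20,0],[10,12,0]], dr=[[0,0.4,0],[0,0,0],[0,0,1],[0,0,1],[0,0,1],[0,0,1],[0,0,1],[0,0,1],[0,0,1],[0,0,0]], grip=[-1,-1,-1,-1,-1,-1,-1,-1,-1,-1])

```text
time: 8.3
ee_pos: [559.0, 97.7, 259.0]
orientation: [[1.0, 0.012, 0.003], [0.012, -1.0, -0.005], [0.003, 0.005, -1.0]]
wrist_force: [-0.7, -0.0, -3.0]
width: 0.091
```

>>> move_arm(slide=[[15,15,0],[20,18,0],[20,18,0],[18,15,0],[10,10,0],[0,0,15],[0,0,20],[0,0,20],[0,0,15],[0,0,0]], dr=[[0,0,0],[0,0,0],[0,0,0],[0,0,0],[0,0,0],[0,0,0],[0,0,0],[0,0,0],[0,0,0],[0,0,0]], grip=[-1,-1,-1,-1,-1,-1,-1,-1,-1,-1])

```text
time: 9.3
ee_pos: [647.5, 13.9, 185.3]
orientation: [[1.0, 0.011, 0.0], [0.011, -1.0, -0.005], [0.0, 0.005, -1.0]]
wrist_force: [-0.5, -0.0, -3.5]
width: 0.094
```

```bash
python3 - <<'E'
from h import *
f=grab_frame("scene"); save(f["color"],"s5",(200,60,480,320),2.2)
f=grab_frame("top"); save(f["color"],"t5",(150,100,450,320),2.2)
s=read_state();print(s["ee_pos"],s["orientation"])
E
```

```text
[648.93128773  13.76438313 187.85788617] [[ 0.99992401  0.01145058  0.00456781]
 [ 0.01147596 -0.99991864 -0.00556915]
 [ 0.00450367  0.00562115 -0.99997406]]
```

View pics/s5.png

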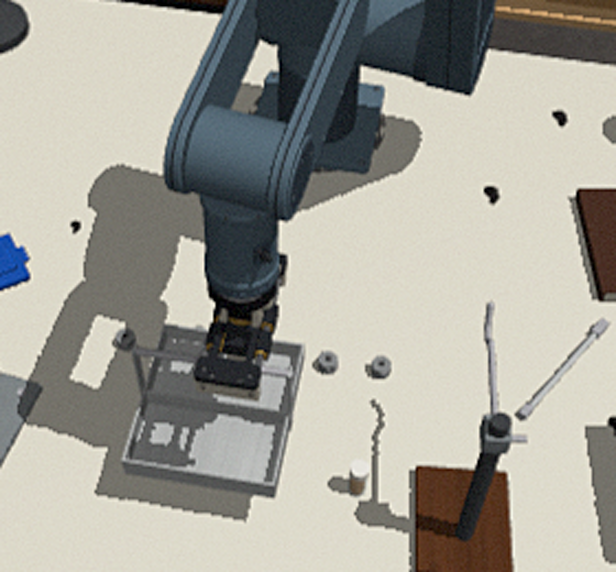

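View pics/t5.png

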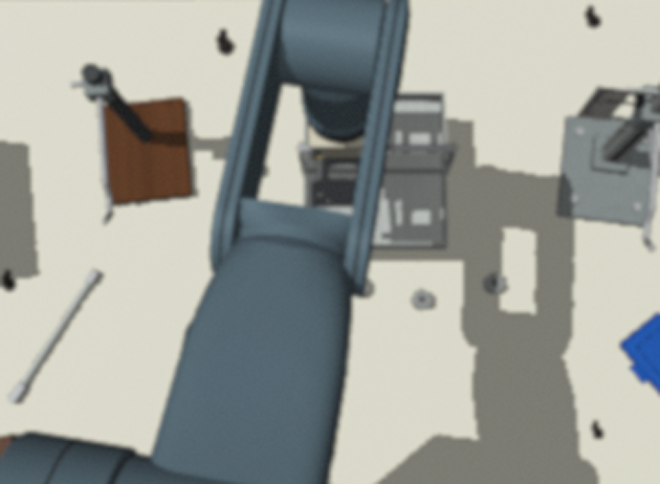

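Both views show the tray held level, above free table and clear of the slugs and vial. I'll lower it.

>>> move_arm(slide=[[0,0,10],[0,0,15],[0,0,15],[0,0,12],[0,0,8],[0,0,5],[0,0,3],[0,0,2],[0,0,0]], dr=[[0.2,-0.2,0],[0,0,0],[0,0,0],[0,0,0],[0,0,0],[0,0,0],[0,0,0],[0,0,0],[0,0,0]], grip=[-1,-1,-1,-1,-1,-1,-1,-1,-1])

```text
time: 10.3
ee_pos: [653.5, 13.5, 120.4]
orientation: [[1.0, 0.013, 0.012], [0.013, -1.0, -0.003], [0.012, 0.003, -1.0]]
wrist_force: [-0.4, -0.8, -2.2]
width: 0.094
```

>>> move_arm(slide=[[0,0,6],[0,0,4],[0,0,2],[0,0,1],[0,0,1],[0,0,1],[0,0,0]], dr=[[-0.2,-0.7,0],[0,0,0],[0,0,0],[0,0,0],[0,0,0],[0,0,0],[0,0,0]], grip=[-1,-1,-1,-1,-1,-1,-1])

```text
time: 11.0
ee_pos: [654.4, 13.3, 105.3]
orientation: [[1.0, 0.013, 0.001], [0.013, -1.0, -0.007], [0.001, 0.007, -1.0]]
wrist_force: [-0.6, -0.2, -3.7]
width: 0.094
```

>>> move_arm(slide=[[0,0,1.5],[0,0,1],[0,0,1],[0,0,1],[0,0,0]], dr=[[0.4,0,0],[0,0,0],[0,0,0],[0,0,0],[0,0,0]], grip=[-1,-1,-1,-1,-1])

```text
time: 11.5
ee_pos: [654.8, 13.4, 101.4]
orientation: [[1.0, 0.013, 0.002], [0.013, -1.0, 0.0], [0.002, -0.0, -1.0]]
wrist_force: [-0.8, 0.5, -2.4]
width: 0.09
```

>>> move_arm(slide=[[0,0,1],[0,0,1],[0,0,0]], dr=[[0,0,0],[0,0,0],[0,0,0]], grip=[-1,-1,-1])

```text
time: 11.8
ee_pos: [655.0, 13.4, 101.0]
orientation: [[1.0, 0.013, 0.004], [0.013, -1.0, -0.0], [0.004, 0.0, -1.0]]
wrist_force: [-0.2, 0.0, -2.1]
width: 0.089
```

>>> move_arm(slide=[[0,0,0],[0,0,0],[0,0,0],[0,0,0],[0,0,-10],[0,0,-20],[0,0,-25],[0,0,-25],[0,0,-10],[0,0,0]], dr=[[0,0,0],[0,0,0],[0,0,0],[0,0,0],[0,0,0],[0,0,0],[0,0,0],[0,0,0],[0,0,0],[0,0,0]], grip=[-0.2,-0.2,-0.2,-0.2,-0.2,-0.2,-0.2,-0.2,-0.2,-0.2])

```text
time: 12.8
ee_pos: [655.7, 12.9, 196.9]
orientation: [[1.0, 0.013, 0.007], [0.013, -1.0, -0.001], [0.007, 0.001, -1.0]]
wrist_force: [-0.6, -0.0, 0.2]
width: 0.4
```

```bash
python3 - <<'E'
from h import *
import pickle
s=read_state();f=grab_frame("wrist");save(f["color"],"w6");pickle.dump((s,f),open("w6.pkl","wb"))
print(s["ee_pos"],s["wrist_force"],s["orientation"])
fs=grab_frame("scene"); save(fs["color"],"s6",(200,100,480,340),2.5)
pickle.dump(fs,open("s6.pkl","wb"))
E
```

```text
[655.65921641  12.85714545 196.85225651] [-0.59399947 -0.00491639  0.24616144] [[ 0.99989266  0.01307906  0.00660395]
 [ 0.01308661 -0.99991376 -0.00110139]
 [ 0.00658897  0.00118769 -0.99997759]]
```

View pics/w6.png

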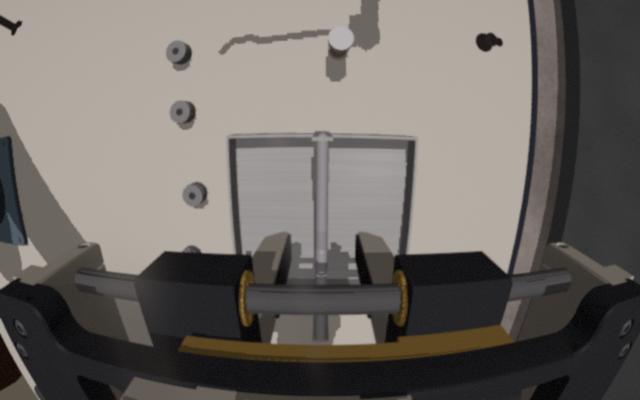

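View pics/s6.png

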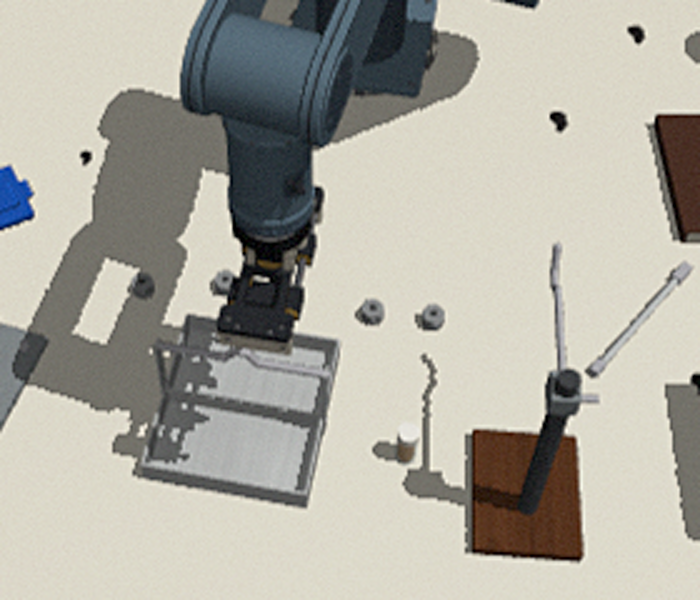

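The tray stands on the table. The wrist view shows its rim corners at (230,135) and (415,137), the bar end at (322,135), and slugs at (178,51), (181,111) and (195,194).

```bash
python3 - <<'E'
from h import *
import pickle;s,f=pickle.load(open("w6.pkl","rb"));fs=pickle.load(open("s6.pkl","rb"))
for u,v,z in((230,135,34),(415.5,137,34),(322,132,125),(321.5,180,125),(235,200,34),(410,200,34)): print("tray",onz(wray(f,s,u,v),z).round(1))
for u,v in((178.5,51.5),(181.5,111),(195,194)): print("slug wrist (z20 face)",onz(wray(f,s,u,v),14).round(1))
for x,y in((140,473),(306,503),(340,343),(188,319)): print("sc",onz(ray(fs,200+x/2.5,100+y/2.5),34).round(1))
for x,y in((432,316),(371,311),(222,283),(143,285)): print("slug",onz(ray(fs,200+x/2.5,100+y/2.5),12).round(1))
E
```

```text
tray [555.5  70.2  34. ]
tray [756.7  70.8  34. ]
tray [654.6  76.  125. ]
tray [654.7  38.7 125. ]
tray [558.3  -2.5  34. ]
tray [ 7.553e+02 -1.000e-01  3.400e+01]
slug wrist (z20 face) [482.8 174.3  14. ]
slug wrist (z20 face) [488.1 100.6  14. ]
slug wrist (z20 face) [500.8  -0.8  14. ]
sc [ 769.  -116.2   34. ]
sc [768.1  72.3  34. ]
sc [554.5  71.7  34. ]
sc [ 557.  -115.2   34. ]
slug [478.5 174.2  12. ]
slug [486.   99.1  12. ]
slug [481. -92.  12.]
slug [ 503.8 -188.8   12. ]
```

```bash
python3 - <<'E'
from h import *
s=read_state();print(s["joints"].round(1),s["time"])
E
```

```text
[-8.6 26.3 74.5 -0.  79.  -9.3] 12.9
```

>>> move_arm(slide=[[0,0,0],[0,0,0],[0,0,0],[0,0,0],[0,0,0],[0,0,0],[0,0,0],[0,0,0],[0,0,0],[0,0,0]], dr=[[0,-0.3,-8.5],[0,0,-8.5],[0,0,-8.5],[0,0,-8.5],[0,0,-8.5],[0,0,-8.5],[0,0,-8.5],[0,0,-8.5],[0,0,-8.5],[0,0,-8.5]], grip=[0.1,0.1,0.1,0.1,0.1,0.1,0.1,0.1,0.1,0.1])

```text
time: 13.9
ee_pos: [645.7, 14.1, 175.4]
orientation: [[0.054, 0.998, -0.031], [0.999, -0.054, 0.003], [0.002, -0.032, -0.999]]
wrist_force: [0.1, -0.6, -1.3]
width: 0.549
```

>>> move_arm(slide=[[10,-15,0],[20,-25,0],[22,-26,0],[22,-26,0],[22,-26,0],[22,-25,0],[18,-20,0],[8,-8,0],[0,0,0],[0,0,0]], dr=[[-0.9,0,-1.5],[-0.9,0,-1.5],[0,0,0],[0,0,0],[0,0,0],[0,0,0],[0,0,0],[0,0,0],[0,0,0],[0,0,0]], grip=[0.1,0.1,0.1,0.1,0.1,0.1,0.1,0.1,0.1,0.1])

```text
time: 14.9
ee_pos: [460.8, 161.7, 161.4]
orientation: [[-0.004, 1.0, -0.025], [1.0, 0.004, 0.002], [0.002, -0.025, -1.0]]
wrist_force: [-0.6, 0.8, 0.7]
width: 0.55
```

```bash
cat >> h.py <<'E'
def look(name):
    s=read_state();f=grab_frame("wrist");save(f["color"],name)
    print(s["ee_pos"].round(1),s["orientation"].round(3).tolist(),s["time"])
    return s,f
def slugs(s,f):
    "dark/grey round blobs on bright table in the wrist view -> world xy at mid height"
    hsv=cv2.cvtColor(f["color"],cv2.COLOR_RGB2HSV)
    m=((hsv[...,1]<22)&(hsv[...,2]<190)).astype(np.uint8)
    m=cv2.morphologyEx(m,cv2.MORPH_OPEN,np.ones((3,3)))
    c,_=cv2.findContours(m,cv2.RETR_EXTERNAL,cv2.CHAIN_APPROX_NONE)
    out=[]
    for k in c:
        (x,y),r=cv2.minEnclosingCircle(k);a=cv2.contourArea(k)
        if 60<a<3000 and a/(np.pi*r*r)>0.6:
            p=onz(wray(f,s,x,y),12); q=s["orientation"].T@(p-s["ee_pos"])
            print("slug? px",(round(x),round(y)),"r",round(r,1),"world",p.round(1)[:2],"tool",q.round(1))
E
python3 - <<'E'
from h import *
s,f=look("w7"); slugs(s,f)
E
```

```text
[460.8 161.7 161.4] [[-0.004, 1.0, -0.025], [1.0, 0.004, 0.002], [0.002, -0.025, -1.0]] 14.9
slug? px (17, 268) r 7.6 world [ 594.8 -386.9] tool [-549.5  135.8  144.7]
slug? px (72, 225) r 11.0 world [ 505.2 -186.8] tool [-349.1   46.9  147.4]
slug? px (181, 224) r 13.8 world [497.7  -0.7] tool [-162.9   40.1  148. ]
slug? px (265, 218) r 14.9 world [488.  100.4] tool [-61.8  30.7 148.5]
slug? px (334, 212) r 14.7 world [480.9 175.1] tool [ 13.   23.9 148.9]
slug? px (121, 209) r 12.5 world [480.2 -86.5] tool [-248.7   22.3  148.3]
```

View pics/w7.png

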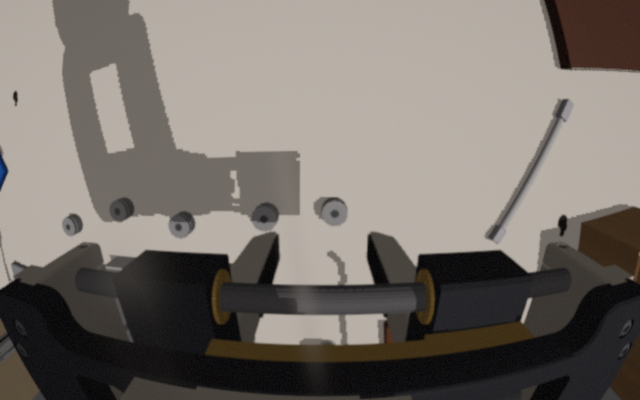

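The wrist picture shows all five slugs clearly: pixels (72,225), (121,209), (181,224), (265,218), (334,212). They agree with the earlier views except slug1, which has moved to (481,175).

>>> move_arm(slide=[[7,10,0],[6,8,10],[0,1,20],[0,0,25],[0,0,25],[0,0,20],[0,0,10],[0,0,3],[0,0,0],[0,0,0]], dr=[[-0.8,0,0],[-0.7,0,0],[0,0,0],[0,0,0],[0,0,0],[0,0,0],[0,0,0],[0,0,0],[0,0,0],[0,0,0]], grip=[0.1,0.1,0.1,0.1,0.1,0.1,0.1,0.1,0.1,0.1])

```text
time: 15.95
ee_pos: [497.9, 172.5, 44.9]
orientation: [[0.007, 1.0, 0.018], [1.0, -0.008, 0.003], [0.003, 0.018, -1.0]]
wrist_force: [-0.6, 0.3, -0.2]
width: 0.548
```

```bash
python3 - <<'E'
from h import *
s,f=look("w8"); slugs(s,f)
E
```

```text
[497.9 172.5  44.9] [[0.007, 1.0, 0.018], [1.0, -0.008, 0.003], [0.003, 0.018, -1.0]] 15.95
slug? px (110, 224) r 19.3 world [497.5   1.1] tool [-171.5    0.3   32.4]
slug? px (219, 212) r 22.8 world [486.8 101.1] tool [-71.6 -11.1  32.5]
slug? px (44, 205) r 16.9 world [481.1 -85. ] tool [-257.7  -15.4   31.8]
slug? px (325, 202) r 23.2 world [480.3 174.7] tool [  1.9 -18.2  32.6]
```

View pics/w8.png

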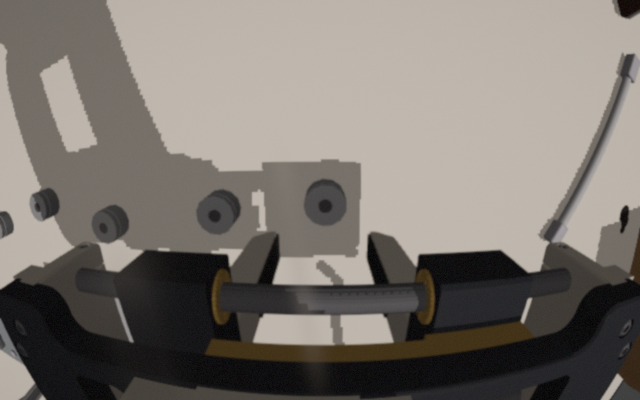

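>>> move_arm(slide=[[2,-9,0],[0,-8,0],[0,-2,4],[0,0,8],[0,0,8],[0,0,4],[0,0,0],[0,0,0]], dr=[[0.3,0,0],[0.3,0,0],[0,0,0],[0,0,0],[0,0,0],[0,0,0],[0,0,0],[0,0,0]], grip=[0.1,0.1,0.1,0.1,0.1,0.1,0.1,0.1])

```text
time: 16.8
ee_pos: [478.4, 175.4, 20.7]
orientation: [[0.007, 1.0, 0.011], [1.0, -0.007, 0.004], [0.004, 0.011, -1.0]]
wrist_force: [0.1, 0.8, -0.5]
width: 0.553
```

>>> move_arm(slide=[[0,0,6],[0,0,6],[0,0,4],[0,0,1],[0,0,0]], dr=[[0,0,0],[0,0,0],[0,0,0],[0,0,0],[0,0,0]], grip=[0.1,0.1,0.1,0.1,0.1])

```text
time: 17.3
ee_pos: [479.0, 175.4, 2.1]
orientation: [[0.007, 1.0, 0.011], [1.0, -0.007, 0.004], [0.004, 0.011, -1.0]]
wrist_force: [0.1, -0.1, -0.6]
width: 0.551
```

Within 2 mm. Grip the slug.

>>> move_arm(slide=[[0,0,0],[0,0,0],[0,0,0],[0,0,0],[0,0,-8],[0,0,-15],[0,0,-20],[0,0,-20],[0,0,-10],[0,0,0]], dr=[[0,0,0],[0,0,0],[0,0,0],[0,0,0],[0,0,0],[0,0,0],[0,0,0],[0,0,0],[0,0,0],[0,0,0]], grip=[-1,-1,-1,-1,-1,-1,-1,-1,-1,-1], force=25)

```text
time: 18.3
ee_pos: [477.7, 175.1, 79.7]
orientation: [[0.007, 1.0, 0.01], [1.0, -0.007, 0.004], [0.004, 0.01, -1.0]]
wrist_force: [0.4, 0.0, -1.6]
width: 0.291
```

>>> move_arm(slide=[[-12,10,0],[-22,19,0],[-24,21,0],[-24,21,0],[-24,21,0],[-20,18,0],[-10,8,0],[-5,3,0],[0,0,0],[0,0,0]], dr=[[0,0,0],[0,0,0],[0,0,0],[0,0,0],[0,0,0],[0,0,0],[0,0,0],[0,0,0],[0,0,0],[0,0,0]], grip=[-1,-1,-1,-1,-1,-1,-1,-1,-1,-1])

```text
time: 19.3
ee_pos: [599.7, 22.5, 71.0]
orientation: [[0.006, 1.0, -0.002], [1.0, -0.006, 0.004], [0.004, -0.002, -1.0]]
wrist_force: [-0.7, 1.2, -0.0]
width: 0.294
```

>>> move_arm(slide=[[6,3,5],[2,0,12],[0,0,15],[0,0,13],[0,0,8],[0,0,4],[0,0,2],[0,0,0]], dr=[[0,0,0],[0,0,0],[0,0,0],[0,0,0],[0,0,0],[0,0,0],[0,0,0],[0,0,0]], grip=[-1,-1,-1,-1,-1,-1,-1,-1])

```text
time: 20.1
ee_pos: [599.5, 37.2, 7.0]
orientation: [[-0.001, 1.0, -0.005], [1.0, 0.001, 0.005], [0.005, -0.005, -1.0]]
wrist_force: [-0.3, 0.6, -1.4]
width: 0.292
```

>>> move_arm(slide=[[-4,0,0],[-3,0,0],[0,0,0]], dr=[[0,0,0],[0,0,0],[0,0,0]], grip=[-1,-1,-1])

```text
time: 20.4
ee_pos: [600.5, 29.2, 8.2]
orientation: [[-0.001, 1.0, -0.002], [1.0, 0.001, 0.005], [0.005, -0.002, -1.0]]
wrist_force: [-0.3, -0.2, -1.0]
width: 0.295
```

>>> move_arm(slide=[[0,0,1],[0,0,0],[0,0,0],[0,0,-10],[0,0,-20],[0,0,-20],[0,0,-20],[0,0,-10],[0,0,0]], dr=[[0,0,0],[0,0,0],[0,0,0],[0,0,0],[0,0,0],[0,0,0],[0,0,0],[0,0,0],[0,0,0]], grip=[-0.16,-0.16,-0.16,-0.16,-0.16,-0.16,0.1,0.1,0.1])

```text
time: 21.3
ee_pos: [601.7, 28.7, 94.0]
orientation: [[-0.0, 1.0, 0.001], [1.0, 0.0, 0.004], [0.004, 0.001, -1.0]]
wrist_force: [0.8, -0.0, 0.4]
width: 0.547
```

```bash
python3 - <<'E'
from h import *
s,f=look("w9"); slugs(s,f)
E
```

```text
[601.7  28.7  94. ] [[-0.0, 1.0, 0.001], [1.0, 0.0, 0.004], [0.004, 0.001, -1.0]] 21.3
slug? px (96, 110) r 16.7 world [ 506.2 -187.3] tool [-216.3  -95.5   80.9]
slug? px (283, 81) r 18.9 world [497.8  -1.7] tool [ -30.7 -103.9   81.8]
slug? px (410, 70) r 19.2 world [487. 100.] tool [  71.  -114.7   82.2]
slug? px (183, 69) r 18.4 world [481.3 -87.7] tool [-116.7 -120.5   81.4]
```

View pics/w9.png

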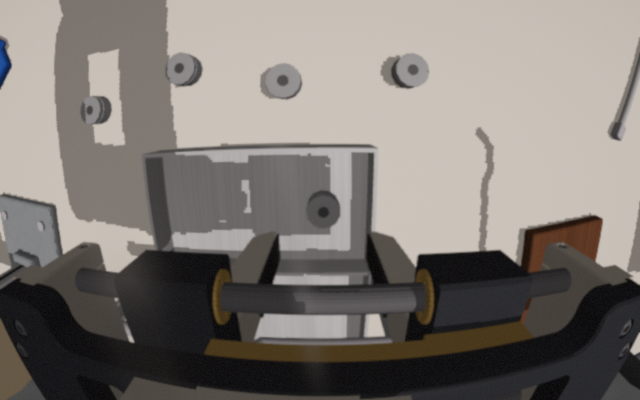

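>>> move_arm(slide=[[8,-12,0],[12,-20,0],[13,-22,0],[13,-22,0],[12,-20,0],[8,-12,0],[2,-4,10],[0,0,20],[0,0,10],[0,0,0]], dr=[[0,0,0],[0,0,0],[0,0,0],[0,0,0],[0,0,0],[0,0,0],[0,0,0],[0,0,0],[0,0,0],[0,0,0]], grip=[0.1,0.1,0.1,0.1,0.1,0.1,0.1,0.1,0.1,0.1])

```text
time: 22.35
ee_pos: [474.2, 101.9, 43.5]
orientation: [[-0.0, 1.0, -0.015], [1.0, 0.0, 0.006], [0.006, -0.015, -1.0]]
wrist_force: [0.3, -1.5, 0.9]
width: 0.552
```

```bash
python3 - <<'E'
from h import *
s,f=look("w10"); slugs(s,f)
E
```

```text
[474.2 101.9  43.5] [[-0.0, 1.0, -0.015], [1.0, 0.0, 0.006], [0.006, -0.015, -1.0]] 22.35
slug? px (35, 249) r 15.1 world [ 504.6 -187.7] tool [-289.8   30.7   29.4]
slug? px (319, 246) r 22.7 world [486.5 100.2] tool [-2.  12.8 31.3]
slug? px (95, 229) r 17.9 world [478.6 -86.1] tool [-188.3    4.8   30.4]
```

>>> move_arm(slide=[[-1,6,0],[-1,4,5],[0,0,12],[0,0,10],[0,0,6],[0,0,3],[0,0,0]], dr=[[-0.4,0,0],[0,0,0],[0,0,0],[0,0,0],[0,0,0],[0,0,0],[0,0,0]], grip=[0.1,0.1,0.1,0.1,0.1,0.1,0.1])

```text
time: 23.1
ee_pos: [487.6, 99.0, 5.4]
orientation: [[0.002, 1.0, -0.005], [1.0, -0.002, 0.006], [0.006, -0.005, -1.0]]
wrist_force: [0.3, -0.1, 0.0]
width: 0.55
```

>>> move_arm(slide=[[0,0,3],[0,0,0],[0,0,0],[0,0,0],[0,0,0],[0,0,-8],[0,0,-15],[0,0,-20],[0,0,-20],[0,0,-10]], dr=[[0,0,0],[0,0,0],[0,0,0],[0,0,0],[0,0,0],[0,0,0],[0,0,0],[0,0,0],[0,0,0],[0,0,0]], grip=[0.1,-1,-1,-1,-1,-1,-1,-1,-1,-1])

```text
time: 24.1
ee_pos: [486.6, 98.7, 78.7]
orientation: [[0.001, 1.0, -0.007], [1.0, -0.001, 0.006], [0.006, -0.007, -1.0]]
wrist_force: [0.4, 0.3, -0.6]
width: 0.295
```

>>> move_arm(slide=[[-12,8,0],[-24,16,0],[-28,19,0],[-28,19,0],[-28,19,0],[-24,17,0],[-14,10,0],[-8,4,0],[0,0,0],[0,0,0]], dr=[[0,0,0],[0,0,0],[0,0,0],[0,0,0],[0,0,0],[0,0,0],[0,0,0],[0,0,0],[0,0,0],[0,0,0]], grip=[-1,-1,-1,-1,-1,-1,-1,-1,-1,-1])

```text
time: 25.1
ee_pos: [602.9, -80.5, 72.1]
orientation: [[0.0, 1.0, -0.01], [1.0, -0.0, 0.006], [0.006, -0.01, -1.0]]
wrist_force: [-0.8, 0.5, -1.5]
width: 0.295
```

>>> move_arm(slide=[[4,0,5],[1,0,12],[0,0,15],[0,0,13],[0,0,8],[0,0,4],[0,0,2],[0,0,0]], dr=[[0,0,0],[0,0,0],[0,0,0],[0,0,0],[0,0,0],[0,0,0],[0,0,0],[0,0,0]], grip=[-1,-1,-1,-1,-1,-1,-1,-1])

```text
time: 25.9
ee_pos: [599.1, -69.1, 7.8]
orientation: [[-0.005, 1.0, -0.013], [1.0, 0.005, 0.007], [0.007, -0.013, -1.0]]
wrist_force: [0.1, 0.0, -0.9]
width: 0.293
```

>>> move_arm(slide=[[-3,0,0],[-3,0,1],[0,0,0],[0,0,0],[0,0,0],[0,0,0],[0,0,-12],[0,0,-20],[0,0,-20],[0,0,-20]], dr=[[0,0,0],[0,0,0],[0,0,0],[0,0,0],[0,0,0],[0,0,0],[0,0,0],[0,0,0],[0,0,0],[0,0,0]], grip=[-1,-1,-1,-0.16,-0.16,-0.16,-0.16,-0.16,-0.16,0.1])

```text
time: 26.9
ee_pos: [599.6, -76.4, 82.5]
orientation: [[-0.005, 1.0, -0.014], [1.0, 0.005, 0.008], [0.008, -0.014, -1.0]]
wrist_force: [-0.3, -0.4, 0.8]
width: 0.463
```

```bash
python3 - <<'E'
from h import *
s,f=look("w11"); slugs(s,f)
E
```

```text
[599.6 -76.4  82.5] [[-0.005, 1.0, -0.014], [1.0, 0.005, 0.008], [0.008, -0.014, -1.0]] 26.9
slug? px (181, 99) r 19.3 world [ 505.2 -190.3] tool [-114.   -93.9   71. ]
slug? px (419, 87) r 20.0 world [498.2  -0.8] tool [  75.5 -100.    72.5]
slug? px (306, 60) r 19.6 world [480.  -88.7] tool [ -12.3 -118.7   72.1]
```

View pics/w11.png

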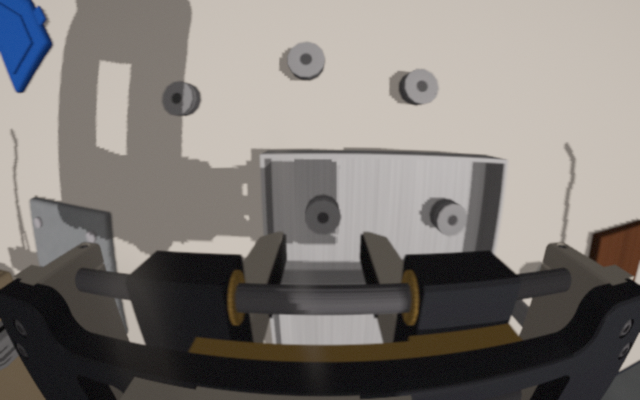

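Two slugs sit in the -x bay (pixels (322,215) and (447,216)). The next one is at (498,-1).

>>> move_arm(slide=[[8,-10,0],[13,-17,0],[14,-18,0],[14,-18,0],[12,-16,0],[8,-10,0],[3,-4,10],[0,0,18],[0,0,8],[0,0,0]], dr=[[0,0,0],[0,0,0],[0,0,0],[0,0,0],[0,0,0],[0,0,0],[0,0,0],[0,0,0],[0,0,0],[0,0,0]], grip=[0.1,0.1,0.1,0.1,0.1,0.1,0.1,0.1,0.1,0.1])

```text
time: 27.95
ee_pos: [499.4, 0.5, 48.5]
orientation: [[-0.005, 1.0, -0.009], [1.0, 0.006, 0.006], [0.006, -0.009, -1.0]]
wrist_force: [-0.7, 0.4, -0.1]
width: 0.55
```

```bash
python3 - <<'E'
from h import *
s,f=look("w12"); slugs(s,f)
E
```

```text
[499.4   0.5  48.5] [[-0.005, 1.0, -0.009], [1.0, 0.006, 0.006], [0.006, -0.009, -1.0]] 27.95
slug? px (99, 226) r 17.9 world [ 503.8 -187.2] tool [-187.9    3.7   35.3]
slug? px (319, 224) r 22.6 world [497.8  -1.3] tool [-2.1 -1.4 36.5]
slug? px (198, 200) r 22.4 world [480.7 -87.3] tool [-87.9 -18.9  36.2]
```

>>> move_arm(slide=[[-1,-1,5],[-1,-1,10],[0,0,12],[0,0,10],[0,0,5],[0,0,2],[0,0,0]], dr=[[0,0,0],[0,0,0],[0,0,0],[0,0,0],[0,0,0],[0,0,0],[0,0,0]], grip=[0.1,0.1,0.1,0.1,0.1,0.1,0.1])

```text
time: 28.7
ee_pos: [499.4, -3.0, 2.3]
orientation: [[-0.004, 1.0, -0.006], [1.0, 0.004, 0.005], [0.005, -0.006, -1.0]]
wrist_force: [0.3, 0.3, 0.5]
width: 0.55
```

>>> move_arm(slide=[[0,0,0],[0,0,0],[0,0,0],[0,0,0],[0,0,-8],[0,0,-15],[0,0,-20],[0,0,-20],[0,0,-10],[0,0,0]], dr=[[0,0,0],[0,0,0],[0,0,0],[0,0,0],[0,0,0],[0,0,0],[0,0,0],[0,0,0],[0,0,0],[0,0,0]], grip=[-1,-1,-1,-1,-1,-1,-1,-1,-1,-1])

```text
time: 29.7
ee_pos: [500.1, -3.3, 80.9]
orientation: [[-0.004, 1.0, -0.004], [1.0, 0.004, 0.005], [0.005, -0.004, -1.0]]
wrist_force: [0.5, 1.1, -0.5]
width: 0.294
```

>>> move_arm(slide=[[-2,10,0],[-3,18,0],[-4,20,0],[-4,20,0],[-3,16,0],[-2,10,0],[0,5,0],[0,0,0],[0,0,0]], dr=[[0,0,0],[0,0,0],[0,0,0],[0,0,0],[0,0,0],[0,0,0],[0,0,0],[0,0,0],[0,0,0]], grip=[-1,-1,-1,-1,-1,-1,-1,-1,-1])

```text
time: 30.6
ee_pos: [601.7, -21.4, 72.4]
orientation: [[-0.004, 1.0, -0.014], [1.0, 0.004, 0.007], [0.007, -0.014, -1.0]]
wrist_force: [-0.1, 0.3, -0.5]
width: 0.295
```

>>> move_arm(slide=[[-1,0,5],[-1,0,12],[0,0,15],[0,0,13],[0,0,8],[0,0,4],[0,0,2],[0,0,0]], dr=[[0,0,0],[0,0,0],[0,0,0],[0,0,0],[0,0,0],[0,0,0],[0,0,0],[0,0,0]], grip=[-1,-1,-1,-1,-1,-1,-1,-1])

```text
time: 31.4
ee_pos: [597.6, -22.4, 8.4]
orientation: [[-0.004, 1.0, -0.017], [1.0, 0.004, 0.008], [0.008, -0.017, -1.0]]
wrist_force: [0.3, 0.4, -0.3]
width: 0.295
```

>>> move_arm(slide=[[0,4,0],[0,4,1],[0,0,0],[0,0,0],[0,0,0],[0,0,0],[0,0,-12],[0,0,-20],[0,0,-20],[0,0,-20]], dr=[[0,0,0],[0,0,0],[0,0,0],[0,0,0],[0,0,0],[0,0,0],[0,0,0],[0,0,0],[0,0,0],[0,0,0]], grip=[-1,-1,-1,-0.16,-0.16,-0.16,-0.16,-0.16,-0.16,0.1])

```text
time: 32.4
ee_pos: [606.9, -22.7, 82.9]
orientation: [[-0.004, 1.0, -0.018], [1.0, 0.004, 0.008], [0.008, -0.018, -1.0]]
wrist_force: [-0.1, 0.4, -0.0]
width: 0.464
```

```bash
python3 - <<'E'
from h import *
s,f=look("w13"); slugs(s,f); print(s["joints"].round(1))
E
```

```text
[606.9 -22.7  82.9] [[-0.004, 1.0, -0.018], [1.0, 0.004, 0.008], [0.008, -0.018, -1.0]] 32.4
slug? px (128, 98) r 18.8 world [ 505.8 -189.9] tool [-167.3 -100.6   71.4]
slug? px (236, 56) r 20.3 world [481.3 -89.3] tool [ -66.6 -124.7   72.7]
[ -12.8   27.9   88.7    0.2   64.6 -103.1]
```

View pics/w13.png

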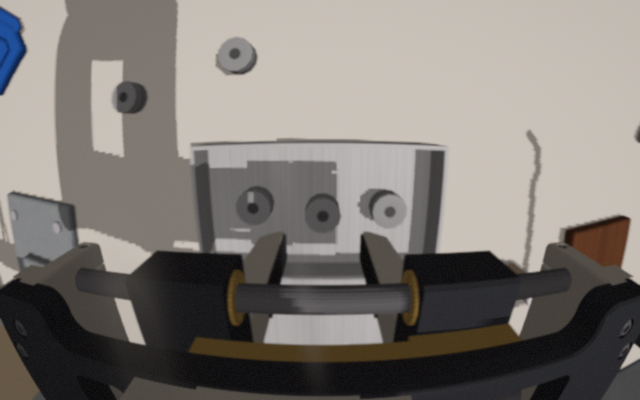

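>>> move_arm(slide=[[-6,-10,-10],[-10,-18,-10],[-12,-20,-15],[-12,-20,-15],[-12,-18,-15],[-8,-14,-10],[-4,-8,0],[0,0,0],[0,0,0]], dr=[[0,0,0],[0,0,0],[0,0,0],[0,0,0],[0,0,0],[0,0,0],[0,0,0],[0,0,4],[0,0,8.5]], grip=[0.1,0.1,0.1,0.1,0.1,0.1,0.1,0.1,0.1])

```text
time: 33.35
ee_pos: [499.9, -90.5, 170.8]
orientation: [[0.216, 0.976, -0.002], [0.976, -0.216, 0.003], [0.002, -0.002, -1.0]]
wrist_force: [0.2, 0.4, -0.5]
width: 0.55
```

>>> move_arm(slide=[[0,0,0],[0,0,0],[0,0,0],[0,0,0],[0,0,0],[0,0,0],[0,0,0],[0,0,0],[0,0,0],[0,0,0]], dr=[[0,0,8.5],[0,0,8.5],[0,0,8.5],[0,0,8.5],[0,0,8.5],[0,0,8.5],[0,0,8.5],[0,0,8.5],[0,0,8.5],[0,0,8.5]], grip=[0.1,0.1,0.1,0.1,0.1,0.1,0.1,0.1,0.1,0.1])

```text
time: 34.35
ee_pos: [498.9, -88.0, 166.4]
orientation: [[0.989, -0.148, -0.004], [-0.148, -0.989, 0.006], [-0.005, -0.005, -1.0]]
wrist_force: [0.1, 0.3, -0.6]
width: 0.551
```

>>> move_arm(slide=[[0,0,0],[0,0,0],[0,0,0],[0,0,0],[0,0,0],[0,0,0],[0,0,0],[0,0,0],[0,0,0],[0,0,0]], dr=[[0,0,8.5],[0,0,8.5],[0,0,8.5],[0,0,8.5],[0,0,8.5],[0,0,8.5],[0,0,8.5],[0,0,8.5],[0,0,8.5],[0,0,4]], grip=[0.1,0.1,0.1,0.1,0.1,0.1,0.1,0.1,0.1,0.1])

```text
time: 35.35
ee_pos: [498.0, -85.0, 161.4]
orientation: [[-0.002, -1.0, -0.008], [-1.0, 0.002, 0.009], [-0.009, 0.008, -1.0]]
wrist_force: [-0.6, 0.6, -0.4]
width: 0.552
```

```bash
python3 - <<'E'
from h import *
s,f=look("w14"); slugs(s,f); print(s["joints"].round(1))
E
```

```text
[498.  -85.  161.4] [[-0.002, -1.0, -0.008], [-1.0, 0.002, 0.009], [-0.009, 0.008, -1.0]] 35.35
slug? px (328, 205) r 14.6 world [480.3 -88.4] tool [  4.8  16.5 149.5]
slug? px (422, 183) r 14.6 world [ 504.9 -189. ] tool [105.4  -8.3 148.4]
[-22.6  13.3  98.4   0.3  68.9  67.4]
```

View pics/w14.png

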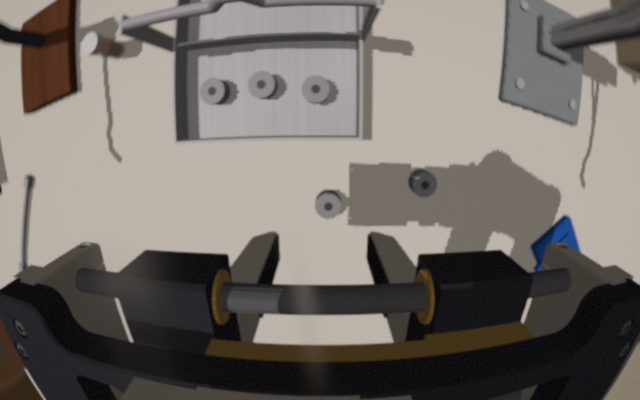

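>>> move_arm(slide=[[2,8,0],[1,6,10],[0,2,20],[0,0,25],[0,0,25],[0,0,20],[0,0,10],[0,0,3],[0,0,0]], dr=[[0,0,0],[0,0,0],[0,0,0],[0,0,0],[0,0,0],[0,0,0],[0,0,0],[0,0,0],[0,0,0]], grip=[0.1,0.1,0.1,0.1,0.1,0.1,0.1,0.1,0.1])

```text
time: 36.3
ee_pos: [475.5, -86.4, 41.5]
orientation: [[0.008, -1.0, -0.01], [-1.0, -0.008, 0.01], [-0.01, 0.01, -1.0]]
wrist_force: [-0.0, -0.2, 0.4]
width: 0.549
```

```bash
python3 - <<'E'
from h import *
s,f=look("w15"); slugs(s,f)
E
```

```text
[475.5 -86.4  41.5] [[0.008, -1.0, -0.01], [-1.0, -0.008, 0.01], [-0.01, 0.01, -1.0]] 36.3
slug? px (327, 221) r 23.5 world [481.3 -88.5] tool [ 2.4 -6.  29.4]
slug? px (472, 188) r 22.8 world [ 505.3 -188.8] tool [102.9 -29.2  28.2]
```

>>> move_arm(slide=[[1,-4,5],[1,-2,10],[0,0,10],[0,0,8],[0,0,4],[0,0,1],[0,0,0]], dr=[[0,0,0],[0,0,0],[0,0,0],[0,0,0],[0,0,0],[0,0,0],[0,0,0]], grip=[0.1,0.1,0.1,0.1,0.1,0.1,0.1])

```text
time: 37.05
ee_pos: [484.1, -89.1, 2.3]
orientation: [[0.009, -1.0, -0.005], [-1.0, -0.009, 0.008], [-0.008, 0.005, -1.0]]
wrist_force: [-0.6, -0.2, -0.9]
width: 0.549
```

>>> move_arm(slide=[[0,2,0],[0,0,0],[0,0,0],[0,0,0],[0,0,0],[0,0,-8],[0,0,-15],[0,0,-20],[0,0,-20],[0,0,-12]], dr=[[0,0,0],[0,0,0],[0,0,0],[0,0,0],[0,0,0],[0,0,0],[0,0,0],[0,0,0],[0,0,0],[0,0,0]], grip=[0.1,-1,-1,-1,-1,-1,-1,-1,-1,-1])

```text
time: 38.05
ee_pos: [480.8, -89.1, 80.6]
orientation: [[0.009, -1.0, -0.008], [-1.0, -0.009, 0.009], [-0.009, 0.008, -1.0]]
wrist_force: [1.5, 0.6, -1.0]
width: 0.302
```

>>> move_arm(slide=[[0,0,-20],[-4,0,-30],[-8,-12,-30],[-12,-20,-20],[-18,-30,0],[-18,-35,0],[-18,-38,0],[-16,-38,0],[-12,-34,0],[-6,-20,0]], dr=[[0,0,0],[0,0,0],[0,0,0],[0,0,0],[0,0,0],[0,0,0],[0,0,0],[0,0,0],[0,0,0],[0,0,0]], grip=[-1,-1,-1,-1,-1,-1,-1,-1,-1,-1])

```text
time: 39.05
ee_pos: [712.5, 27.9, 194.4]
orientation: [[0.006, -1.0, -0.001], [-1.0, -0.006, 0.007], [-0.007, 0.001, -1.0]]
wrist_force: [-0.2, 0.3, -0.8]
width: 0.294
```

>>> move_arm(slide=[[0,-10,0],[0,-8,0],[0,-3,10],[0,0,25],[0,0,30],[0,0,30],[0,0,20],[0,0,10],[0,0,0]], dr=[[0,0,0],[0,0,0],[0,0,0],[0,0,0],[0,0,0],[0,0,0],[0,0,0],[0,0,0],[0,0,0]], grip=[-1,-1,-1,-1,-1,-1,-1,-1,-1])

```text
time: 39.95
ee_pos: [732.9, 31.2, 62.8]
orientation: [[0.008, -1.0, -0.005], [-1.0, -0.008, 0.007], [-0.007, 0.005, -1.0]]
wrist_force: [-0.6, 1.0, -1.3]
width: 0.291
```

```bash
python3 - <<'E'
from h import *
s,f=look("w16"); slugs(s,f)
E
```

```text
[732.9  31.2  62.8] [[0.008, -1.0, -0.005], [-1.0, -0.008, 0.007], [-0.007, 0.005, -1.0]] 39.95
```

View pics/w16.png

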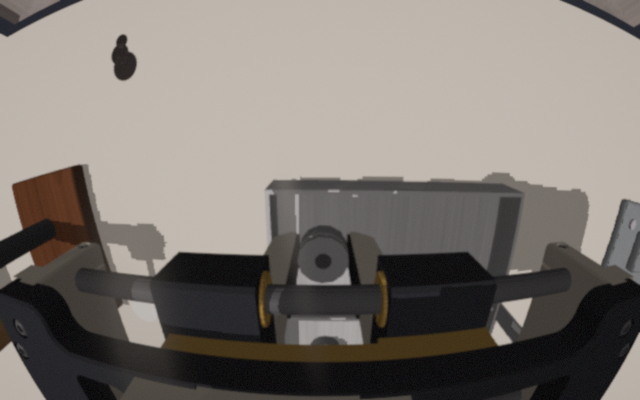

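>>> move_arm(slide=[[1,-2,8],[1,0,12],[0,0,13],[0,0,10],[0,0,6],[0,0,3],[0,0,1],[0,0,0]], dr=[[0,0,0],[0,0,0],[0,0,0],[0,0,0],[0,0,0],[0,0,0],[0,0,0],[0,0,0]], grip=[-1,-1,-1,-1,-1,-1,-1,-1])

```text
time: 40.8
ee_pos: [738.1, 28.9, 10.4]
orientation: [[0.008, -1.0, 0.003], [-1.0, -0.008, 0.006], [-0.006, -0.003, -1.0]]
wrist_force: [0.4, 0.6, -0.5]
width: 0.295
```

>>> move_arm(slide=[[0,2,1.5],[0,0,1],[0,0,0],[0,0,0],[0,0,0],[0,0,-12],[0,0,-25],[0,0,-35],[0,0,-40],[0,0,-30]], dr=[[0,0,0],[0,0,0],[0,0,0],[0,0,0],[0,0,0],[0,0,0],[0,0,0],[0,0,0],[0,0,0],[0,0,0]], grip=[-1,-1,-0.16,-0.16,-0.16,-0.16,-0.16,-0.16,0.1,0.1])

```text
time: 41.8
ee_pos: [733.4, 28.3, 153.7]
orientation: [[0.008, -1.0, -0.003], [-1.0, -0.008, 0.007], [-0.007, 0.003, -1.0]]
wrist_force: [-0.6, -0.0, 0.0]
width: 0.525
```

>>> move_arm(slide=[[10,0,-25],[20,15,-5],[27,25,0],[30,32,0],[30,34,0],[30,34,0],[28,34,0],[22,28,0],[12,16,0],[4,6,0]], dr=[[0,0,0],[0,0,0],[0,0,0],[0,0,0],[0,0,0],[0,0,0],[0,0,0],[0,0,0],[0,0,0],[0,0,0]], grip=[0.1,0.1,0.1,0.1,0.1,0.1,0.1,0.1,0.1,0.1])

```text
time: 42.8
ee_pos: [510.1, -194.0, 201.9]
orientation: [[0.013, -1.0, 0.028], [-1.0, -0.013, -0.002], [0.003, -0.028, -1.0]]
wrist_force: [0.4, 0.6, -0.0]
width: 0.551
```

```bash
python3 - <<'E'
from h import *
s,f=look("w17"); slugs(s,f)
E
```

```text
[ 510.1 -194.   201.9] [[0.013, -1.0, 0.028], [-1.0, -0.013, -0.002], [0.003, -0.028, -1.0]] 42.8
slug? px (320, 192) r 13.2 world [ 503.7 -190.5] tool [ -4.   11.6 189.6]
```

View pics/w17.png

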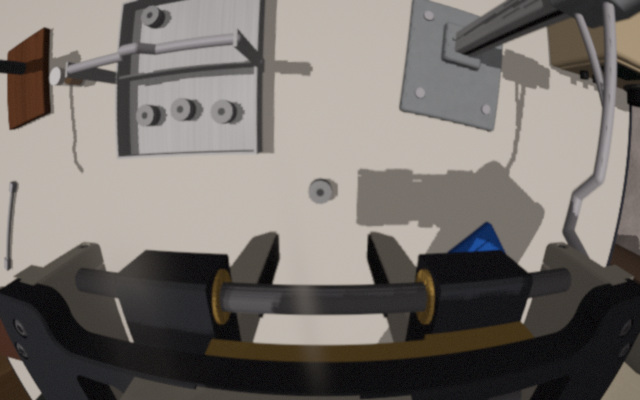

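>>> move_arm(slide=[[-2,3,0],[-1,3,10],[0,0,25],[0,0,30],[0,0,30],[0,0,30],[0,0,20],[0,0,8],[0,0,0]], dr=[[-0.5,0,0],[-0.5,0,0],[0,0,0],[0,0,0],[0,0,0],[0,0,0],[0,0,0],[0,0,0],[0,0,0]], grip=[0.1,0.1,0.1,0.1,0.1,0.1,0.1,0.1,0.1])

```text
time: 43.75
ee_pos: [512.2, -183.7, 41.2]
orientation: [[0.024, -1.0, 0.011], [-1.0, -0.024, -0.002], [0.002, -0.011, -1.0]]
wrist_force: [0.2, 0.2, 0.3]
width: 0.549
```

```bash
python3 - <<'E'
from h import *
s,f=look("w18"); slugs(s,f)
E
```

```text
[ 512.2 -183.7   41.2] [[0.024, -1.0, 0.011], [-1.0, -0.024, -0.002], [0.002, -0.011, -1.0]] 43.75
slug? px (332, 239) r 23.5 world [ 505.6 -189.8] tool [ 5.8  7.  29.1]
```

>>> move_arm(slide=[[3,4,4],[2,3,10],[0,0,12],[0,0,8],[0,0,4],[0,0,1],[0,0,0]], dr=[[0,0,0],[0,0,0],[0,0,0],[0,0,0],[0,0,0],[0,0,0],[0,0,0]], grip=[0.1,0.1,0.1,0.1,0.1,0.1,0.1])

```text
time: 44.5
ee_pos: [508.1, -191.1, 2.7]
orientation: [[0.024, -1.0, 0.017], [-1.0, -0.024, -0.006], [0.006, -0.017, -1.0]]
wrist_force: [-0.4, -0.3, 0.6]
width: 0.551
```

>>> move_arm(slide=[[0,2,0],[0,0,0],[0,0,0],[0,0,0],[0,0,0],[0,0,-8],[0,0,-20],[0,0,-30],[0,0,-40],[0,0,-40]], dr=[[-0.4,0,0],[0,0,0],[0,0,0],[0,0,0],[0,0,0],[0,0,0],[0,0,0],[0,0,0],[0,0,0],[0,0,0]], grip=[0.1,-1,-1,-1,-1,-1,-1,-1,-1,-1])

```text
time: 45.5
ee_pos: [500.9, -187.9, 141.4]
orientation: [[0.024, -1.0, -0.001], [-1.0, -0.024, 0.001], [-0.001, 0.001, -1.0]]
wrist_force: [0.8, -0.3, -0.7]
width: 0.293
```

>>> move_arm(slide=[[-6,-5,-30],[-14,-15,-20],[-20,-26,-3],[-24,-32,0],[-24,-34,0],[-24,-34,0],[-20,-32,0],[-14,-24,0],[-8,-14,0],[0,-4,0]], dr=[[0,0,0],[0,0,0],[0,0,0],[0,0,0],[0,0,0],[0,0,0],[0,0,0],[0,0,0],[0,0,0],[0,0,0]], grip=[-1,-1,-1,-1,-1,-1,-1,-1,-1,-1])

```text
time: 46.5
ee_pos: [726.2, -23.6, 212.9]
orientation: [[0.022, -1.0, 0.015], [-1.0, -0.022, -0.008], [0.008, -0.015, -1.0]]
wrist_force: [-0.2, -0.2, -0.3]
width: 0.299
```

>>> move_arm(slide=[[0,-4,0],[0,-2,10],[0,0,25],[0,0,30],[0,0,30],[0,0,25],[0,0,15],[0,0,5],[0,0,0]], dr=[[-0.4,0.3,0],[0,0,0],[0,0,0],[0,0,0],[0,0,0],[0,0,0],[0,0,0],[0,0,0],[0,0,0]], grip=[-1,-1,-1,-1,-1,-1,-1,-1,-1])

```text
time: 47.4
ee_pos: [727.9, -32.8, 67.0]
orientation: [[0.015, -1.0, 0.004], [-1.0, -0.015, -0.016], [0.016, -0.004, -1.0]]
wrist_force: [0.8, 0.4, -1.2]
width: 0.298
```

>>> move_arm(slide=[[-6,-4,5],[-4,-2,12],[0,0,15],[0,0,12],[0,0,8],[0,0,3],[0,0,1],[0,0,0]], dr=[[0,-0.5,0],[0,0,0],[0,0,0],[0,0,0],[0,0,0],[0,0,0],[0,0,0],[0,0,0]], grip=[-1,-1,-1,-1,-1,-1,-1,-1])

```text
time: 48.2
ee_pos: [735.9, -22.8, 8.7]
orientation: [[0.014, -1.0, 0.008], [-1.0, -0.014, -0.007], [0.007, -0.007, -1.0]]
wrist_force: [-0.2, 0.6, -1.7]
width: 0.296
```

>>> move_arm(slide=[[0,0,0.5],[0,0,0],[0,0,0],[0,0,0],[0,0,-12],[0,0,-25],[0,0,-35],[0,0,-40],[0,0,-40],[0,0,-15]], dr=[[0,0,0],[0,0,0],[0,0,0],[0,0,0],[0,0,0],[0,0,0],[0,0,0],[0,0,0],[0,0,0],[0,0,0]], grip=[-1,-0.16,-0.16,-0.16,-0.16,-0.16,-0.16,-0.16,-0.2,-0.2])

```text
time: 49.2
ee_pos: [733.9, -21.7, 185.0]
orientation: [[0.014, -1.0, 0.008], [-1.0, -0.014, -0.007], [0.007, -0.007, -1.0]]
wrist_force: [0.1, 0.1, 0.8]
width: 0.399
```

>>> move_arm(slide=[[-3,8,-20],[-6,15,-20],[-8,18,0],[-8,18,0],[-6,12,0],[-3,5,0],[0,0,0],[0,0,0],[0,0,0],[0,0,0]], dr=[[0,0,0],[0,0,0],[0,0,0],[0,0,0],[0,0,0],[0,0,0],[0,0,-8.5],[0,0,-8.5],[0,0,-8.5],[0,0,-8.5]], grip=[-0.1,-0.1,-0.1,-0.1,-0.1,-0.1,-0.1,-0.1,-0.1,-0.1])

```text
time: 50.2
ee_pos: [658.0, 11.9, 244.1]
orientation: [[0.579, -0.815, 0.032], [-0.815, -0.579, -0.011], [0.028, -0.02, -0.999]]
wrist_force: [-0.0, -0.5, -0.4]
width: 0.448
```

>>> move_arm(slide=[[0,0,0],[0,0,0],[0,0,0],[0,0,0],[0,0,0],[0,0,0],[0,0,0],[0,0,0]], dr=[[0,0,-8.5],[0,0,-8.5],[0,0,-8.5],[0,0,-8.5],[0,0,-8.5],[0,0,-8.5],[0,0,-4],[0,0,0]], grip=[-0.1,-0.1,-0.1,-0.1,-0.1,-0.1,-0.1,-0.1])

```text
time: 51.0
ee_pos: [660.8, 10.5, 249.6]
orientation: [[0.999, 0.022, 0.039], [0.022, -1.0, -0.013], [0.039, 0.013, -0.999]]
wrist_force: [0.4, -0.1, -0.3]
width: 0.451
```

```bash
python3 - <<'E'
from h import *
import pickle
s,f=look("w20"); pickle.dump((s,f),open("w20.pkl","wb"))
f=grab_frame("scene"); save(f["color"],"s20",(200,100,480,340),2.5); pickle.dump(f,open("s20.pkl","wb"))
f=grab_frame("top"); save(f["color"],"t20",(150,100,450,320),2.2)
E
```

```text
[660.8  10.5 249.6] [[0.999, 0.022, 0.039], [0.022, -1.0, -0.013], [0.039, 0.013, -0.999]] 51.0
```

View pics/w20.png

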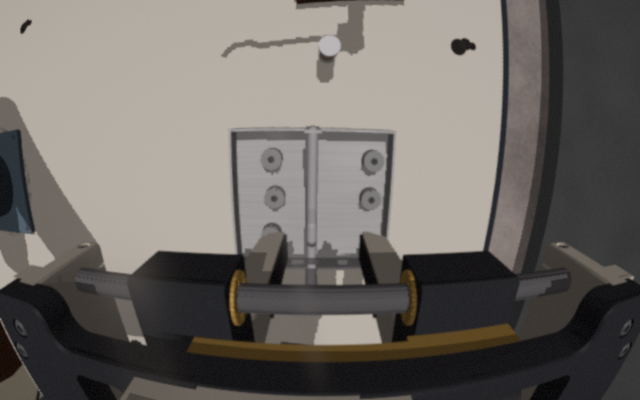

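View pics/s20.png

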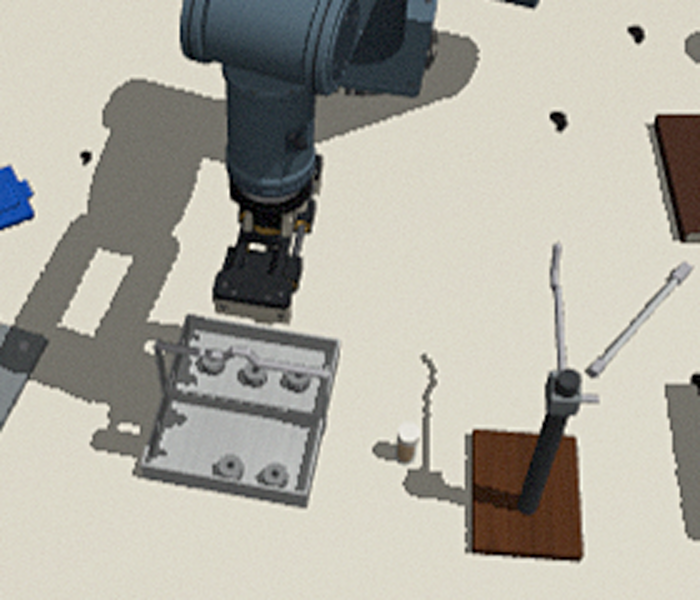

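Scene and wrist pictures show all five slugs in the tray: three in the -x bay and two further out in the +x bay. The bar is at u≈312 in the wrist view.

```bash
python3 - <<'E'
from h import *
import pickle;s,f=pickle.load(open("w20.pkl","rb"))
g=cv2.cvtColor(f["color"],cv2.COLOR_RGB2GRAY)
for v in (150,180,210): print(v,list(map(int,g[v,300:326])))
for u,v,z in((312,130,120),(312,150,120),(312,180,120),(312,210,120)): print(onz(wray(f,s,u,v),z).round(1))
for u,v in ((272,159),(275,197),(373,160),(370.5,199)): print("slug",(onz(wray(f,s,u,v),15)-[655.5,-23,0]).round(1))
for u,v in ((231,129.5),(395,131)): print("rim",(onz(wray(f,s,u,v),34)-[655.5,-23,0]).round(1))
E
```

```text
150 [155, 152, 136, 106, 93, 91, 94, 100, 112, 126, 137, 143, 147, 147, 142, 136, 124, 120, 139, 154, 157, 157, 158, 158, 158, 158]
180 [153, 154, 150, 135, 105, 90, 90, 100, 117, 131, 140, 145, 146, 144, 140, 130, 122, 130, 144, 152, 154, 155, 154, 154, 155, 153]
210 [154, 154, 154, 152, 140, 108, 89, 99, 114, 125, 133, 138, 137, 133, 128, 119, 120, 141, 152, 154, 154, 155, 154, 154, 154, 154]
[654.2  71.8 120. ]
[654.6  52.7 120. ]
[655.1  23.5 120. ]
[655.5  -6.9 120. ]
slug [-52.1  52.1  15. ]
slug [-48.7   1.   15. ]
slug [80.2 53.2 15. ]
slug [79.9 -0.1 15. ]
rim [-101.4   92.1   34. ]
rim [102.8  93.6  34. ]
```

>>> move_arm(slide=[[0,0,0],[0,0,0],[0,0,0]], dr=[[0.4,-1.3,0],[0,0,0],[0,0,0]], grip=[-0.1,-0.1,-0.1])

```text
time: 51.45
ee_pos: [660.8, 10.6, 249.6]
orientation: [[1.0, 0.016, 0.016], [0.016, -1.0, -0.006], [0.016, 0.006, -1.0]]
wrist_force: [0.3, -0.1, -0.6]
width: 0.449
```

>>> move_arm(slide=[[-4,-1,0],[-2,0,10],[0,0,20],[0,0,25],[0,0,20],[0,0,10],[0,0,3],[0,0,0]], dr=[[0.2,-0.6,0.5],[0,0,0],[0,0,0],[0,0,0],[0,0,0],[0,0,0],[0,0,0],[0,0,0]], grip=[-0.1,-0.1,-0.1,-0.1,-0.1,-0.1,-0.1,-0.1])

```text
time: 52.25
ee_pos: [653.1, 11.8, 156.7]
orientation: [[1.0, 0.004, 0.006], [0.004, -1.0, -0.003], [0.006, 0.003, -1.0]]
wrist_force: [-0.1, 0.7, -0.5]
width: 0.45
```

>>> move_arm(slide=[[2,0,5],[0,0,12],[0,0,15],[0,0,12],[0,0,7],[0,0,3],[0,0,1],[0,0,0]], dr=[[0,0,0],[0,0,0],[0,0,0],[0,0,0],[0,0,0],[0,0,0],[0,0,0],[0,0,0]], grip=[-0.1,-0.1,-0.1,-0.1,-0.1,-0.1,-0.1,-0.1])

```text
time: 53.05
ee_pos: [658.3, 11.3, 101.2]
orientation: [[1.0, 0.004, 0.013], [0.004, -1.0, -0.004], [0.013, 0.004, -1.0]]
wrist_force: [-0.1, -0.0, -0.3]
width: 0.453
```

>>> move_arm(slide=[[-3,0,0],[0,0,0],[0,0,0],[0,0,0],[0,0,0],[0,0,0],[0,0,0],[0,0,0],[0,0,0],[0,0,0]], dr=[[0,-0.5,0],[0,0,0],[0,0,0],[0,0,0],[0,0,0],[0,0,0],[0,0,0],[0,0,0],[0,0,0],[0,0,0]], grip=[-0.1,-0.1,-1,-1,-1,-1,-1,-1,-1,-1], force=60)

```text
time: 54.05
ee_pos: [655.8, 11.2, 103.3]
orientation: [[1.0, 0.004, 0.006], [0.004, -1.0, -0.004], [0.006, 0.004, -1.0]]
wrist_force: [-0.3, -0.6, -0.2]
width: 0.088
```

Lift gently and check for sag.

>>> move_arm(slide=[[0,0,-2],[0,0,-3],[0,0,-5],[0,0,-8],[0,0,-8],[0,0,-5],[0,0,-2],[0,0,0]], dr=[[0,0,0],[0,0,0],[0,0,0],[0,0,0],[0,0,0],[0,0,0],[0,0,0],[0,0,0]], grip=[-1,-1,-1,-1,-1,-1,-1,-1])

```text
time: 54.85
ee_pos: [653.0, 12.0, 134.8]
orientation: [[1.0, 0.004, -0.002], [0.004, -1.0, -0.002], [-0.002, 0.002, -1.0]]
wrist_force: [-0.8, 0.5, -7.0]
width: 0.087
```

```bash
cat >> h.py <<'E'
def sag(s,f,d=35):
    "where the held tray's +y bar end and rim corners should show if the tray is square to the tool"
    R=s["orientation"];g=s["ee_pos"]-R[:,2]*18.8
    L=95-d
    for n,x,z in(("barend",0,-120+125),("rim-",-105,-86),("rim+",105,-86)):
        print(n,[tuple(np.round(wproj(f,s,g-R[:,1]*L+R[:,0]*x-R[:,2]*(z+dz)),1)) for dz in(-10,0,10)])
E
python3 - <<'E'
from h import *
s,f=look("w21"); print(s["wrist_force"],s["torque"]); sag(s,f)
f=grab_frame("scene"); save(f["color"],"s21",(200,80,480,320),2.5)
E
```

```text
[653.   12.  134.8] [[1.0, 0.004, -0.002], [0.004, -1.0, -0.002], [-0.002, 0.002, -1.0]] 54.85
[-0.82677197  0.49005346 -7.01076061] [ 0.04375781  0.04501365 -0.05649078]
barend [(np.float64(323.1), np.float64(144.8)), (np.float64(323.1), np.float64(146.5)), (np.float64(323.1), np.float64(148.5))]
rim- [(np.float64(195.6), np.float64(139.4)), (np.float64(190.8), np.float64(140.3)), (np.float64(185.6), np.float64(141.3))]
rim+ [(np.float64(450.2), np.float64(139.6)), (np.float64(455.0), np.float64(140.5)), (np.float64(460.2), np.float64(141.5))]
```

View pics/w21.png

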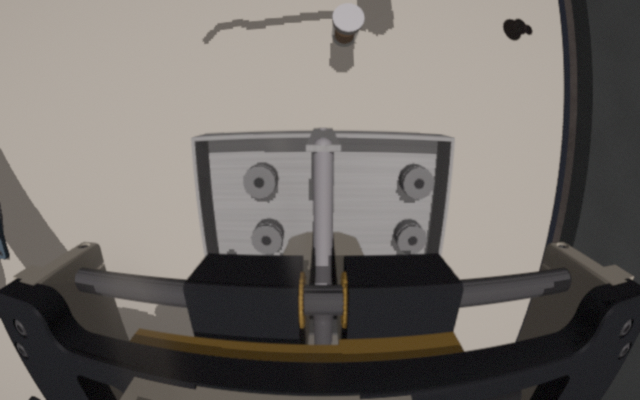

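View pics/s21.png

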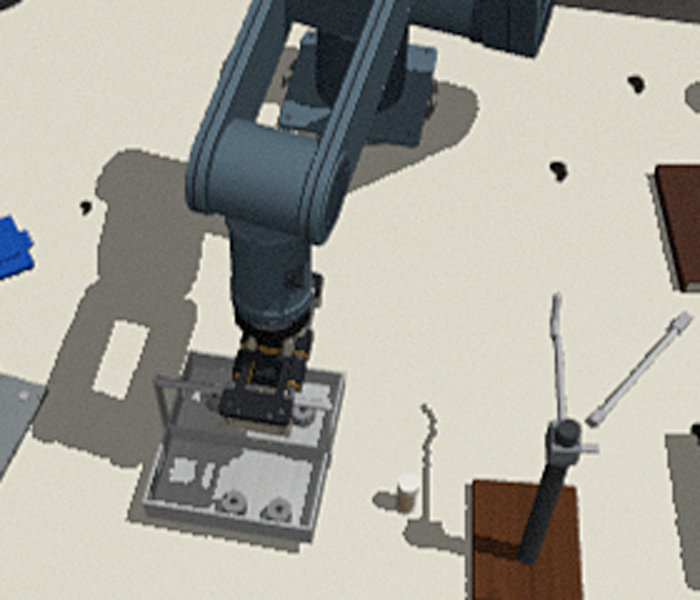

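Held level (7.0 N). I'll cross-check the scale hook position against the earlier wrist view and fresh fixed views.

```bash
python3 - <<'E'
from h import *
import pickle
fs,ft=grab_frame("scene"),grab_frame("top")
a=np.radians(-7.4);ex=np.array([np.cos(a),np.sin(a),0]);S=np.array([538.5,-336.5,0])
P={"tip":S-24*ex+[0,0,263],"s-":S-11*ex+[0,0,235],"s+":S+11*ex+[0,0,235],"rod":S+30*ex+[0,0,249],"rodr":S+125*ex+[0,0,249],"col":S+150*ex+[0,0,324]}
for n,f,b in(("s22",fs,(150,130,230,230)),("t22",ft,(400,120,480,230))):
    k=6;im=cv2.resize(f["color"][b[1]:b[3],b[0]:b[2]],None,fx=k,fy=k,interpolation=cv2.INTER_CUBIC)[:,:,::-1].copy()
    for q,p in P.items():
        u,v=proj(f,p);cv2.circle(im,(int((u-b[0]+.5)*k),int((v-b[1]+.5)*k)),3,(0,0,255),1)
    im=im[:600]
    cv2.imwrite(f"pics/{n}.png",im)
E
```

```text
(no output)
```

View pics/s22.png

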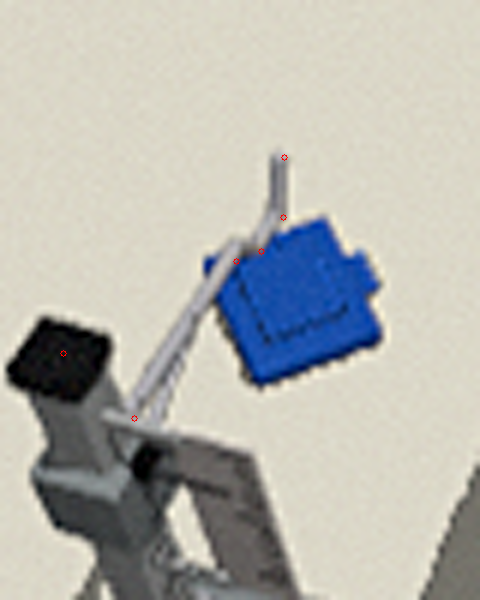

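View pics/t22.png

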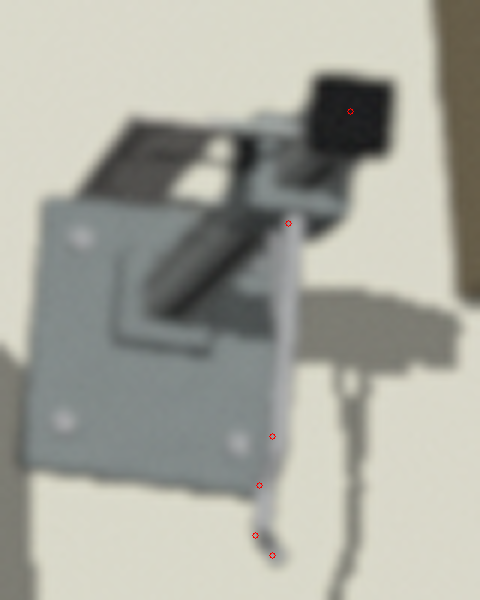

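Residuals in both views put the seat at about (538.5, -340) with yaw ≈-6°. In the scene view the tip was seen at (278,157) against (284,157) predicted, and in the top view the rod was 1.5 px to the right. Raise first.

>>> move_arm(slide=[[0,0,-6],[0,0,-12],[0,0,-17],[0,0,-20],[0,0,-20],[0,0,-18],[0,0,-14],[0,0,-9],[0,0,-4],[0,0,0]], dr=[[0,0,0],[0,0,0],[0,0,0.8],[0,0,1],[0,0,1],[0,0,1],[0,0,1],[0,0,0.8],[0,0,0.5],[0,0,0]], grip=[-1,-1,-1,-1,-1,-1,-1,-1,-1,-1])

```text
time: 56.05
ee_pos: [652.6, 12.4, 264.2]
orientation: [[0.994, -0.107, -0.003], [-0.107, -0.994, -0.002], [-0.002, 0.002, -1.0]]
wrist_force: [0.3, 0.1, -6.5]
width: 0.087
```

>>> move_arm(slide=[[-6,4,0],[-12,9,0],[-18,14,0],[-22,18,0],[-22,20,0],[-22,20,0],[-20,20,0],[-16,20,0],[-10,20,0],[-5,20,0]], dr=[[0,0,0],[0,0,0],[0,0,0],[0,0,0],[0,0,0],[0,0,0],[0,0,0],[0,0,0],[0,0,0],[0,0,0]], grip=[-1,-1,-1,-1,-1,-1,-1,-1,-1,-1])

```text
time: 57.05
ee_pos: [467.8, -136.5, 255.4]
orientation: [[0.995, -0.1, -0.021], [-0.1, -0.995, 0.004], [-0.021, -0.002, -1.0]]
wrist_force: [0.3, -0.1, -6.8]
width: 0.091
```

>>> move_arm(slide=[[1,20,-1],[1,22,-1],[1,22,-1],[1,22,-1],[1,20,-1],[0,16,-1],[0,12,-1],[0,8,0],[0,4,0],[0,0,0]], dr=[[0,0.2,0],[0,0.2,0],[0,0.2,0],[0,0.1,0],[0,0,0],[0,0,0],[0,0,0],[0,0,0],[0,0,0],[0,0,0]], grip=[-1,-1,-1,-1,-1,-1,-1,-1,-1,-1])

```text
time: 58.05
ee_pos: [448.0, -287.3, 256.2]
orientation: [[0.995, -0.102, -0.02], [-0.102, -0.995, 0.01], [-0.021, -0.008, -1.0]]
wrist_force: [-0.4, -0.1, -6.5]
width: 0.09
```

```bash
cat >> h.py <<'E'
def eye(s,d=35):
    R=s["orientation"];g=s["ee_pos"]-R[:,2]*18.8
    return g+R[:,1]*d-R[:,2]*(11-1.5)
E
python3 - <<'E'
from h import *
s,f=look("w23"); print(s["wrist_force"],s["torque"]); sag(s,f); print("eye",eye(s))
f=grab_frame("scene"); save(f["color"],"s23",(130,60,330,260),3)
f=grab_frame("top"); save(f["color"],"t23",(330,100,500,300),3)
E
```

```text
[ 448.  -287.3  256.2] [[0.995, -0.102, -0.02], [-0.102, -0.995, 0.01], [-0.021, -0.008, -1.0]] 58.05
[-0.3601303  -0.05767019 -6.52769915] [0.05465291 0.03144308 0.01378884]
barend [(np.float64(323.2), np.float64(144.8)), (np.float64(323.2), np.float64(146.5)), (np.float64(323.2), np.float64(148.4))]
rim- [(np.float64(195.7), np.float64(139.4)), (np.float64(190.8), np.float64(140.3)), (np.float64(185.7), np.float64(141.3))]
rim+ [(np.float64(450.2), np.float64(139.6)), (np.float64(455.1), np.float64(140.5)), (np.float64(460.2), np.float64(141.5))]
eye [ 445.01264177 -322.36758422  284.23522803]
```

View pics/w23.png

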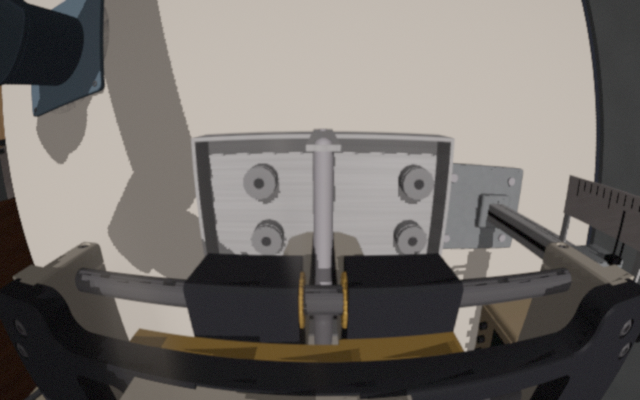

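View pics/s23.png

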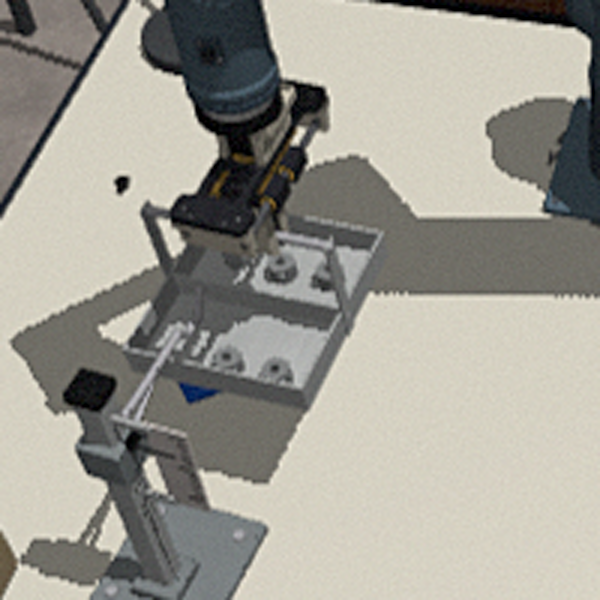

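View pics/t23.png

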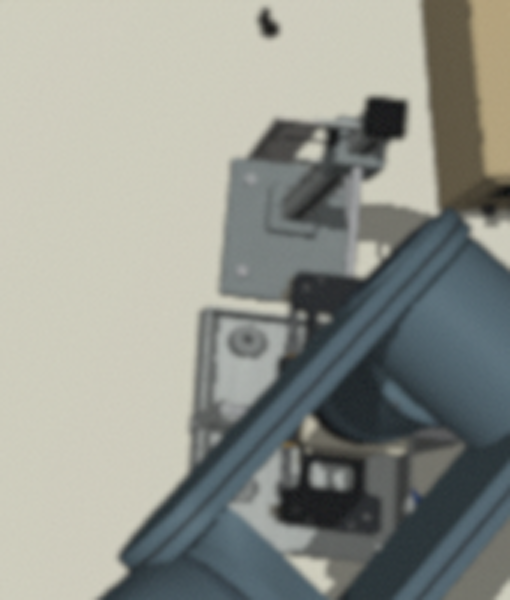

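The tray is square in the grip, with the column and base visible at right. I'll level the tool and line up with the hook.

>>> move_arm(slide=[[0,4,-3],[0,3,-3],[0,0,0],[0,0,0]], dr=[[-0.3,0.8,0.3],[0,0,0.3],[0,0,0],[0,0,0]], grip=[-1,-1,-1,-1])

```text
time: 58.6
ee_pos: [448.0, -292.5, 263.4]
orientation: [[0.994, -0.11, -0.004], [-0.11, -0.994, 0.002], [-0.005, -0.002, -1.0]]
wrist_force: [0.2, 0.6, -7.0]
width: 0.095
```

```bash
python3 - <<'E'
from h import *
s=read_state(); print(eye(s),s["ee_pos"],s["orientation"].round(3))
a=np.radians(-6.5);ex=np.array([np.cos(a),np.sin(a),0]);S=np.array([538.5,-340,239])
print((s["orientation"].T@(S-eye(s))).round(1))
E
```

```text
[ 444.23962519 -327.33560097  291.66086878] [ 447.96791082 -292.48206046  263.4257736 ] [[ 0.994 -0.11  -0.004]
 [-0.11  -0.994  0.002]
 [-0.005 -0.002 -1.   ]]
[95.3  2.3 52.2]
```

>>> move_arm(slide=[[6,0,0],[10,0,0],[14,1,0],[16,1,0],[16,0,0],[12,0,0],[8,0,0],[4,0,0],[0,0,0],[0,0,0]], dr=[[0,0,0],[0,0,0],[0,0,0],[0,0,0],[0,0,0],[0,0,0],[0,0,0],[0,0,0],[0,0,0],[0,0,0]], grip=[-1,-1,-1,-1,-1,-1,-1,-1,-1,-1])

```text
time: 59.6
ee_pos: [541.5, -303.8, 260.7]
orientation: [[0.994, -0.109, -0.005], [-0.109, -0.994, 0.004], [-0.005, -0.004, -1.0]]
wrist_force: [0.2, -0.1, -7.5]
width: 0.087
```

```bash
python3 - <<'E'
from h import *
s,f=look("w24"); print(s["wrist_force"]); sag(s,f); print("eye",eye(s))
S=np.array([538.5,-340,239]);print((s["orientation"].T@(S-eye(s))).round(1))
f=grab_frame("scene"); b=(140,90,260,240);save(f["color"],"s24",b,4)
F=f
e=eye(s);R=s["orientation"]
for n,p in(("eye",e),("barend-",e-[0,0,11-5]+R[:,1]*95),("barend+",e-[0,0,6]-R[:,1]*95)): u,v=proj(f,p);print(n,((u-b[0]+.5)*4,(v-b[1]+.5)*4))
f=grab_frame("top"); save(f["color"],"t24",(380,100,500,240),4)
E
```

```text
[ 541.5 -303.8  260.7] [[0.994, -0.109, -0.005], [-0.109, -0.994, 0.004], [-0.005, -0.004, -1.0]] 59.6
[ 0.24303816 -0.08140367 -7.52458868]
barend [(np.float64(323.2), np.float64(144.8)), (np.float64(323.2), np.float64(146.5)), (np.float64(323.3), np.float64(148.4))]
rim- [(np.float64(195.7), np.float64(139.4)), (np.float64(190.9), np.float64(140.3)), (np.float64(185.7), np.float64(141.3))]
rim+ [(np.float64(450.2), np.float64(139.6)), (np.float64(455.1), np.float64(140.5)), (np.float64(460.2), np.float64(141.5))]
eye [ 537.82799433 -338.67963246  288.83121162]
[ 1.1  1.4 49.8]
eye (np.float64(203.48163588065734), np.float64(262.70050092335566))
barend- (np.float64(80.00508777021219), np.float64(237.80811587695825))
barend+ (np.float64(333.8265260130379), np.float64(300.4108452883993))
```

View pics/s24.png

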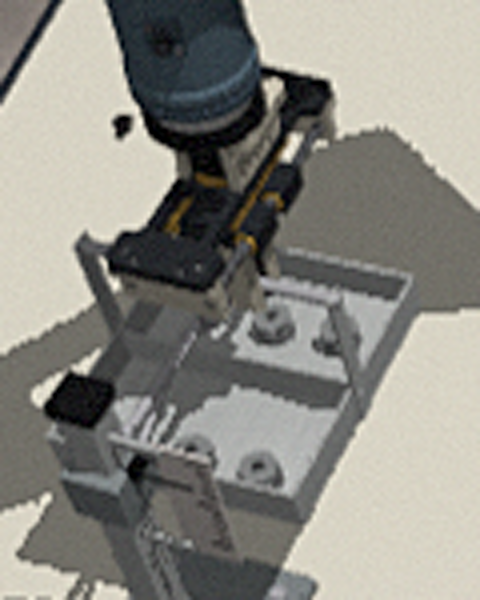

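View pics/t24.png

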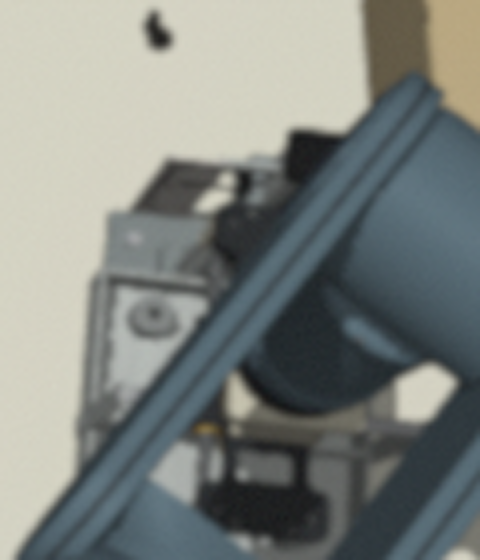

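View pics/w24.png

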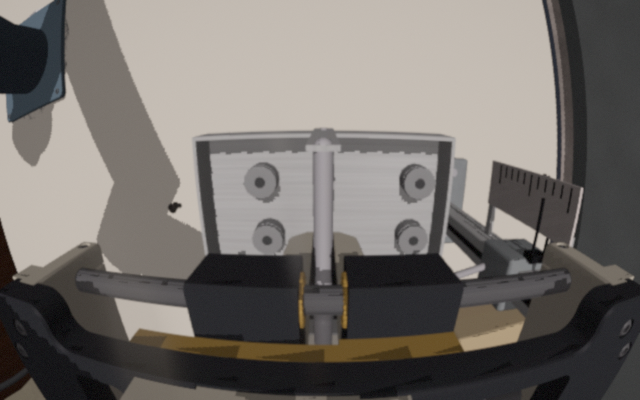

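```bash
python3 - <<'E'
from h import *
s=read_state();f=grab_frame("wrist")
save(f["color"],"w24c",(420,140,620,320),4)
for u,v in((484,266),(472,270),(462,274)): print(onz(wray(f,s,u,v),249).round(1))
a=np.radians(-6.5);ex=np.array([np.cos(a),np.sin(a),0]);S=np.array([538.5,-340,249])
for t in (60,80,100,125): print(t,(S+t*ex).round(1),np.round(wproj(f,s,S+t*ex),1))
E
```

```text
[ 651.7 -338.5  249. ]
[ 642. -340.  249.]
[ 634.2 -341.7  249. ]
60 [ 598.1 -346.8  249. ] [413.1 288.3]
80 [ 618.  -349.1  249. ] [440.1 286.8]
100 [ 637.9 -351.3  249. ] [465.5 284.9]
125 [ 662.7 -354.2  249. ] [494.5 282.2]
```

View pics/w24c.png

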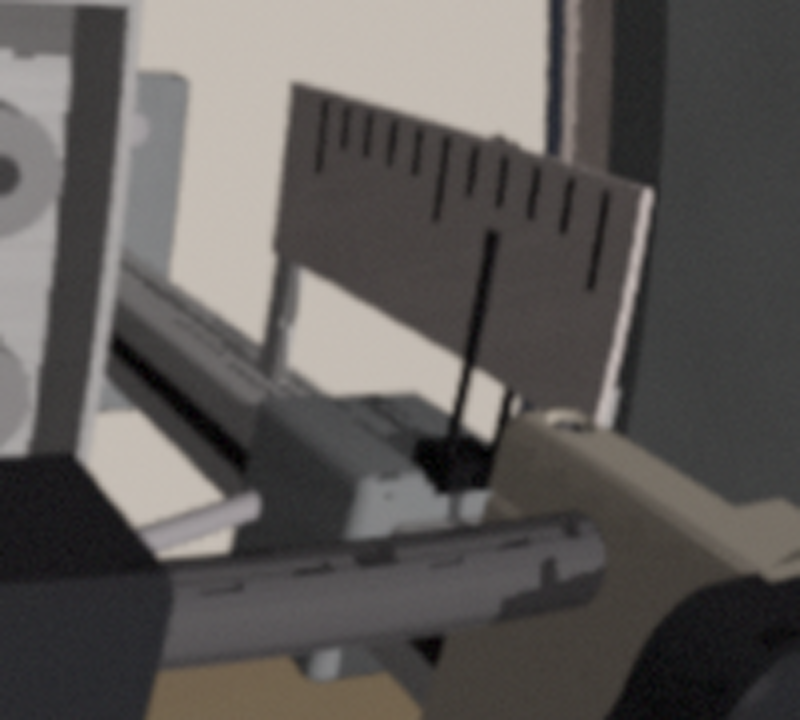

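```bash
python3 - <<'E'
from h import *
s=read_state();f=grab_frame("wrist")
print("base corner", [onz(wray(f,s,420+185/4,140+77/4),z).round(1) for z in (0,10,16)])
fs,ft=grab_frame("scene"),grab_frame("top")
c=lambda x,y:wray(f,s,420+x/4,140+y/4)
# peg base/other check: plate top corner right (650,190)
print("plate topcorner z?", [onz(c(650,190),z).round(1) for z in (200,250,300)])
print("sleeve top front corners",[onz(c(358,480),z).round(1) for z in (240,260,270)],[onz(c(265,400),z).round(1) for z in (200,226,270)])
# tray own slugs check: rim corner +x+y seen (452,138)
print(onz(wray(f,s,452,138),s["ee_pos"][2]+18.8-120+34), (s["ee_pos"]-s["orientation"][:,1]*60+s["orientation"][:,0]*105).round(1))
a=ray(fs,150+150/6,130+462/6); print("blob scene",onz(a,249))
E
```

```text
base corner [array([ 754.5, -302.9,    0. ]), array([ 749.7, -301.3,   10. ]), array([ 746.9, -300.3,   16. ])]
plate topcorner z? [array([ 798. , -305.8,  200. ]), array([ 743.2, -289.8,  250. ]), array([ 688.4, -273.8,  300. ])]
sleeve top front corners [array([ 680.2, -343.2,  240. ]), array([ 666.2, -331.4,  260. ]), array([ 659.2, -325.5,  270. ])] [array([ 679.8, -342.1,  200. ]), array([ 664.9, -329.6,  226. ]), array([ 639.6, -308.5,  270. ])]
[ 649.2086924  -253.3252138   193.91492354] [ 652.2 -255.8  260.8]
blob scene [ 685.04119297 -335.52281206  249.        ]
```

The visible strut root is a brace at the sleeve bottom, and it lies in the hook's plane at y≈-353. That confirms the hook's line within ~2 mm. The scene pointer is unchanged, so nothing is touched yet. Lower carefully.

>>> move_arm(slide=[[1,1,3],[0,0,6],[0,0,6],[0,0,6],[0,0,4],[0,0,2],[0,0,0],[0,0,0]], dr=[[0,0,0],[0,0,0],[0,0,0],[0,0,0],[0,0,0],[0,0,0],[0,0,0],[0,0,0]], grip=[-1,-1,-1,-1,-1,-1,-1,-1])

```text
time: 60.75
ee_pos: [541.6, -304.8, 231.0]
orientation: [[0.994, -0.11, -0.005], [-0.11, -0.994, 0.005], [-0.006, -0.004, -1.0]]
wrist_force: [-0.4, -0.1, -7.1]
width: 0.091
```

```bash
cat >> h.py <<'E'
def rep():
    s=read_state();S=np.array([538.5,-340,239])
    print("eye",eye(s).round(1),"to seat (tool)",(s["orientation"].T@(S-eye(s))).round(1),"F",s["wrist_force"].round(1),"M",s["torque"].round(2))
E
python3 -c "
from h import *
rep()"
```

```text
eye [ 537.9 -339.8  259.1] to seat (tool) [ 0.7  0.3 20.1] F [-0.4 -0.1 -7.1] M [ 0.08  0.08 -0.03]
```

>>> move_arm(slide=[[0,0,3],[0,0,4],[0,0,4],[0,0,3],[0,0,2],[0,0,0],[0,0,0]], dr=[[0,0,0],[0,0,0],[0,0,0],[0,0,0],[0,0,0],[0,0,0],[0,0,0]], grip=[-1,-1,-1,-1,-1,-1,-1])

```text
time: 61.45
ee_pos: [541.8, -304.9, 214.1]
orientation: [[0.994, -0.11, -0.004], [-0.11, -0.994, 0.004], [-0.005, -0.004, -1.0]]
wrist_force: [-0.5, -0.2, -6.8]
width: 0.087
```

```bash
python3 - <<'E'
from h import *
rep()
f=grab_frame("scene"); save(f["color"],"s25",(140,90,260,240),4)
E
```

```text
eye [ 538.1 -339.8  242.2] to seat (tool) [0.5 0.1 3.2] F [-0.5 -0.2 -6.8] M [ 0.08  0.02 -0.02]
```

View pics/s25.png

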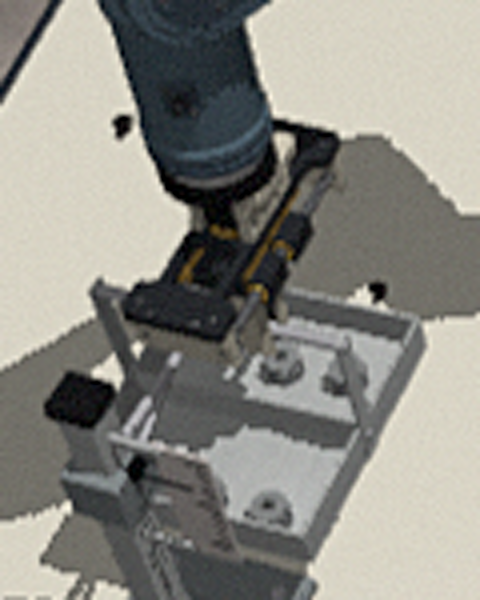

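Now 1–2 mm per row, watching the force.

>>> move_arm(slide=[[0,0,1.5],[0,0,2],[0,0,2],[0,0,2],[0,0,1.5],[0,0,0],[0,0,0]], dr=[[0,0,0],[0,0,0],[0,0,0],[0,0,0],[0,0,0],[0,0,0],[0,0,0]], grip=[-1,-1,-1,-1,-1,-1,-1])

```text
time: 62.2
ee_pos: [542.0, -305.3, 205.5]
orientation: [[0.994, -0.11, -0.003], [-0.11, -0.994, 0.003], [-0.003, -0.002, -1.0]]
wrist_force: [-0.8, -0.0, -5.5]
width: 0.091
```

```bash
python3 - <<'E'
from h import *
rep()
E
```

```text
eye [ 538.3 -340.2  233.7] to seat (tool) [ 0.2 -0.2 -5.3] F [-0.8 -0.  -5.5] M [ 0.08  0.19 -0.03]
```

Force drops at 0.2 N/mm below ≈240 mm, so the hook is taking load as expected. Continue slowly.

>>> move_arm(slide=[[0,0,1.5],[0,0,2],[0,0,2],[0,0,2],[0,0,2],[0,0,2],[0,0,1.5],[0,0,0]], dr=[[0,0,0],[0,0,0],[0,0,0],[0,0,0],[0,0,0],[0,0,0],[0,0,0],[0,0,0]], grip=[-1,-1,-1,-1,-1,-1,-1,-1])

```text
time: 63.0
ee_pos: [542.1, -305.5, 192.6]
orientation: [[0.994, -0.11, -0.002], [-0.11, -0.994, 0.002], [-0.002, -0.001, -1.0]]
wrist_force: [-1.1, 0.9, -2.3]
width: 0.086
```

```bash
python3 - <<'E'
from h import *
rep()
f=grab_frame("scene"); save(f["color"],"s26",(140,90,260,240),4)
s,f=look("w26")
E
```

```text
eye [ 538.3 -340.3  220.9] to seat (tool) [  0.1  -0.4 -18.1] F [-1.1  0.9 -2.3] M [ 0.09  0.25 -0.04]
[ 542.1 -305.5  192.8] [[0.994, -0.11, -0.002], [-0.11, -0.994, 0.001], [-0.002, -0.001, -1.0]] 63.05
```

View pics/s26.png

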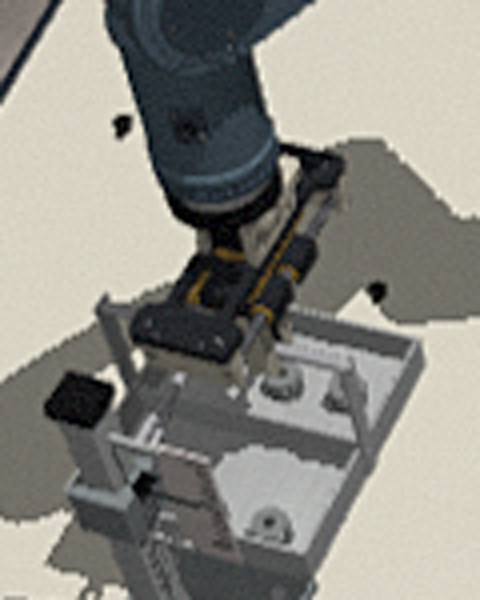

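View pics/w26.png

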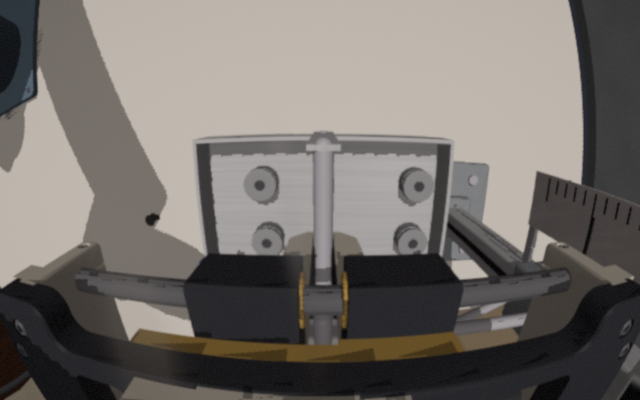

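>>> move_arm(slide=[[0,0,1],[0,0,1.5],[0,0,1.5],[0,0,1.5],[0,0,1.5],[0,0,1.5],[0,0,1],[0,0,0],[0,0,0]], dr=[[0,0,0],[0,0,0],[0,0,0],[0,0,0],[0,0,0],[0,0,0],[0,0,0],[0,0,0],[0,0,0]], grip=[-1,-1,-1,-1,-1,-1,-1,-1,-1])

```text
time: 64.0
ee_pos: [542.2, -305.7, 183.7]
orientation: [[0.994, -0.11, -0.001], [-0.11, -0.994, 0.0], [-0.001, -0.0, -1.0]]
wrist_force: [-2.4, 0.9, -1.0]
width: 0.086
```

```bash
python3 - <<'E'
from h import *
for i in range(4):
    rep(); grab_frame("wrist")
E
```

```text
eye [ 538.3 -340.5  212. ] to seat (tool) [  0.1  -0.5 -27. ] F [-2.4  0.9 -1. ] M [ 0.11  0.29 -0.07]
eye [ 538.4 -340.5  212. ] to seat (tool) [  0.   -0.5 -27. ] F [-2.1  0.9 -0.6] M [ 0.13  0.36 -0.11]
eye [ 538.4 -340.5  212. ] to seat (tool) [  0.   -0.5 -27. ] F [-1.2  1.2 -1. ] M [ 0.15  0.38 -0.01]
eye [ 538.4 -340.5  212. ] to seat (tool) [  0.   -0.5 -27. ] F [-1.6  1.2 -1.3] M [ 0.13  0.34 -0.05]
```

>>> move_arm(slide=[[-0.8,-0.5,1],[-0.7,-0.5,1],[0,0,1],[0,0,1],[0,0,0.5],[0,0,0],[0,0,0]], dr=[[0,0,0],[0,0,0],[0,0,0],[0,0,0],[0,0,0],[0,0,0],[0,0,0]], grip=[-1,-1,-1,-1,-1,-1,-1])

```text
time: 64.9
ee_pos: [542.1, -305.7, 179.9]
orientation: [[0.994, -0.11, 0.003], [-0.11, -0.994, -0.003], [0.003, 0.002, -1.0]]
wrist_force: [-0.7, 0.9, -0.9]
width: 0.09
```

```bash
python3 - <<'E'
from h import *
for i in range(4):
    rep(); grab_frame("wrist")
E
```

```text
eye [ 538.2 -340.4  208.3] to seat (tool) [  0.3  -0.3 -30.7] F [-0.7  0.9 -0.9] M [0.02 0.17 0.03]
eye [ 538.2 -340.4  208.3] to seat (tool) [  0.3  -0.4 -30.7] F [ 0.  -0.5 -0. ] M [ 0.02  0.18 -0.07]
eye [ 538.2 -340.4  208.3] to seat (tool) [  0.3  -0.3 -30.7] F [-0.6 -0.1 -1.4] M [0.   0.18 0.03]
eye [ 538.2 -340.4  208.3] to seat (tool) [  0.3  -0.4 -30.7] F [-0.5 -0.1 -0.9] M [-0.04  0.14 -0.02]
```

>>> move_arm(slide=[[0,0,1],[0,0,1],[0,0,1],[0,0,0.5],[0,0,0],[0,0,0]], dr=[[0,0,0],[0,0,0],[0,0,0],[0,0,0],[0,0,0],[0,0,0]], grip=[-1,-1,-1,-1,-1,-1])

```text
time: 65.7
ee_pos: [542.2, -305.7, 176.4]
orientation: [[0.994, -0.11, 0.003], [-0.11, -0.994, -0.003], [0.003, 0.003, -1.0]]
wrist_force: [-2.1, 0.5, 0.4]
width: 0.092
```

```bash
python3 - <<'E'
from h import *
for i in range(4):
    rep(); grab_frame("wrist")
f=grab_frame("scene"); save(f["color"],"s27",(140,90,260,240),4)
E
```

```text
eye [ 538.2 -340.4  204.8] to seat (tool) [  0.3  -0.4 -34.2] F [-2.1  0.5  0.4] M [-0.02  0.29 -0.03]
eye [ 538.2 -340.4  204.8] to seat (tool) [  0.3  -0.4 -34.2] F [-1.2  0.6 -0.6] M [ 0.03  0.18 -0.04]
eye [ 538.2 -340.4  204.8] to seat (tool) [  0.3  -0.4 -34.2] F [-1.2  0.2  0.5] M [0.   0.27 0.02]
eye [ 538.2 -340.4  204.8] to seat (tool) [  0.3  -0.4 -34.2] F [-1.6  0.6 -0.2] M [-0.09  0.23 -0.  ]
```

View pics/s27.png

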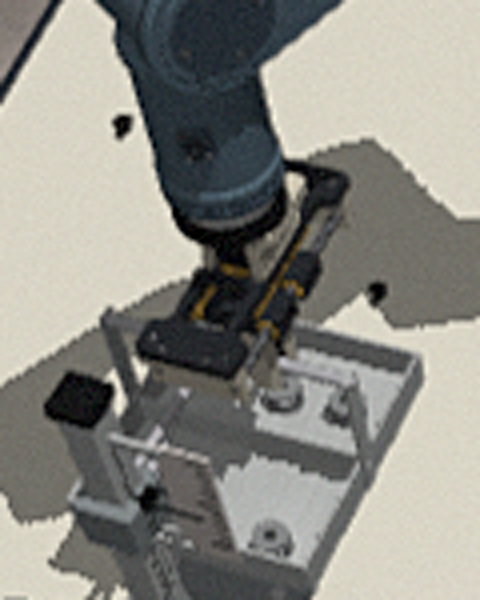

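>>> move_arm(slide=[[-1,0,0],[0,0,0],[0,0,0],[0,0,0],[0,0,0]], dr=[[0,0,0],[0,0,0],[0,0,0],[0,0,0],[0,0,0]], grip=[-1,-1,-1,-1,-1], force=5)

```text
time: 66.45
ee_pos: [542.3, -305.8, 176.8]
orientation: [[0.994, -0.11, 0.005], [-0.11, -0.994, -0.004], [0.006, 0.003, -1.0]]
wrist_force: [1.1, 0.1, 0.2]
width: 0.105
```

>>> move_arm(slide=[[0,0,0],[0,0,0],[0,0,0],[0,0,0],[0,0,0]], dr=[[0,0,0],[0,0,0],[0,0,0],[0,0,0],[0,0,0]], grip=[-0.6,-0.4,-0.2,-0.2,-0.2])

```text
time: 66.95
ee_pos: [542.0, -306.1, 176.9]
orientation: [[0.994, -0.11, 0.005], [-0.11, -0.994, -0.004], [0.005, 0.004, -1.0]]
wrist_force: [-0.7, -0.3, 0.1]
width: 0.396
```

```bash
python3 - <<'E'
from h import *
rep()
s,f=look("w28"); sag(s,f)
f=grab_frame("scene"); save(f["color"],"s28",(140,90,260,240),4)
E
```

```text
eye [ 538.  -340.8  205.4] to seat (tool) [  0.6  -0.7 -33.6] F [-0.7 -0.3  0.1] M [-0.05  0.07 -0.  ]
[ 542.  -306.1  176.9] [[0.994, -0.11, 0.005], [-0.11, -0.994, -0.004], [0.005, 0.004, -1.0]] 66.95
barend [(np.float64(323.2), np.float64(144.8)), (np.float64(323.2), np.float64(146.5)), (np.float64(323.3), np.float64(148.4))]
rim- [(np.float64(195.7), np.float64(139.4)), (np.float64(190.9), np.float64(140.3)), (np.float64(185.7), np.float64(141.3))]
rim+ [(np.float64(450.2), np.float64(139.6)), (np.float64(455.1), np.float64(140.5)), (np.float64(460.3), np.float64(141.5))]
```

View pics/w28.png

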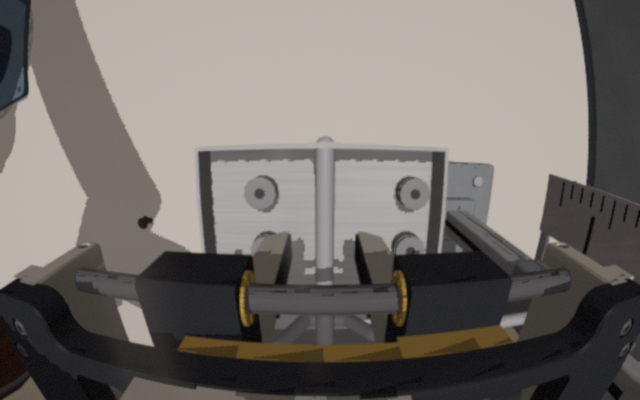

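View pics/s28.png

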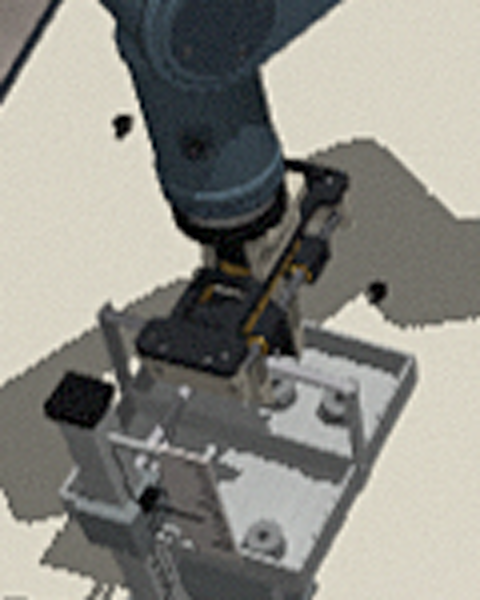

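The tray hangs on the hook, free in the open jaws, with the bar centred between the fingers (u≈323). I'll wait briefly, then rise straight up.

>>> move_arm(slide=[[0,0,0],[0,0,0],[0,0,0],[0,0,-4],[0,0,-8],[0,0,-12],[0,0,-12],[0,0,-12],[0,0,-10],[0,0,0]], dr=[[0,0,0],[0,0,0],[0,0,0],[0,0,0],[0,0,0],[0,0,0],[0,0,0],[0,0,0],[0,0,0],[0,0,0]], grip=[-0.2,-0.2,-0.2,-0.2,-0.2,-0.2,-0.2,-0.2,-0.2,-0.2])

```text
time: 68.05
ee_pos: [542.4, -306.4, 242.2]
orientation: [[0.994, -0.11, 0.008], [-0.11, -0.994, -0.006], [0.008, 0.006, -1.0]]
wrist_force: [0.4, 1.0, 0.4]
width: 0.402
```

>>> move_arm(slide=[[0,0,-15],[0,0,-20],[0,0,-25],[0,-5,-25],[0,-15,-10],[0,-20,0],[0,-20,0],[0,-20,0],[0,-10,0],[0,0,0]], dr=[[0,0,0],[0,0,0],[0,0,0],[0,0,0],[0,0,0],[0,0,0],[0,0,0],[0,0,0],[0,0,0],[0,0,0]], grip=[-0.2,-0.2,-0.2,-0.2,-0.2,-0.2,-0.2,-0.2,-0.2,-0.2])

```text
time: 69.05
ee_pos: [550.0, -206.0, 333.9]
orientation: [[0.994, -0.108, -0.0], [-0.108, -0.994, 0.001], [-0.0, -0.001, -1.0]]
wrist_force: [0.4, -0.4, -0.6]
width: 0.401
```

```bash
python3 - <<'E'
from h import *
s,f=look("w29");print(s["wrist_force"])
f=grab_frame("scene"); save(f["color"],"s29",(120,90,300,290),3); save(f["color"],"s29f")
f=grab_frame("top"); save(f["color"],"t29",(380,100,500,240),4)
E
```

```text
[ 550.  -206.   333.9] [[0.994, -0.108, -0.0], [-0.108, -0.994, 0.001], [-0.0, -0.001, -1.0]] 69.05
[ 0.39987398 -0.37788714 -0.63905642]
```

View pics/s29.png

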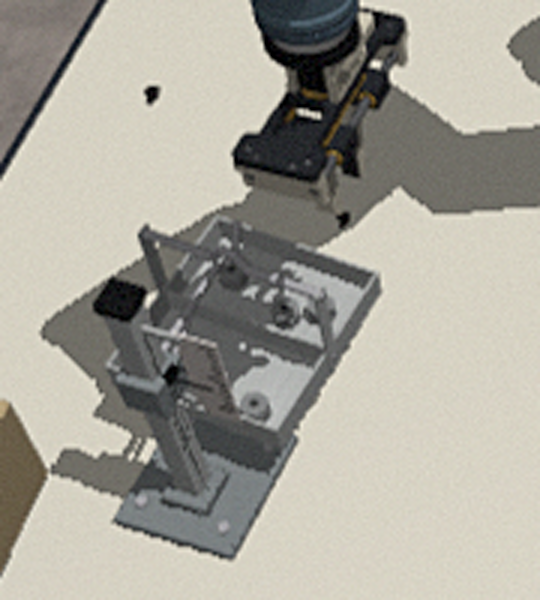

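View pics/w29.png

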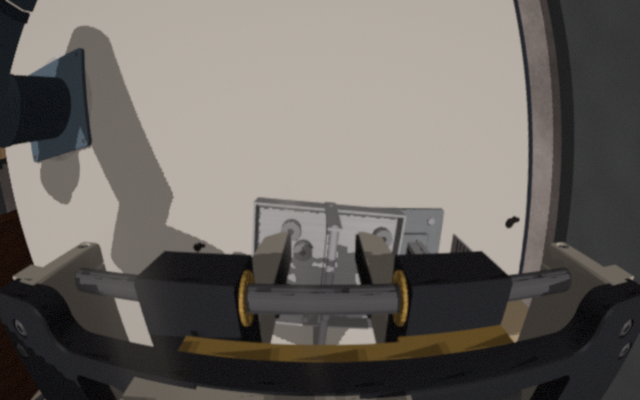

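View pics/t29.png

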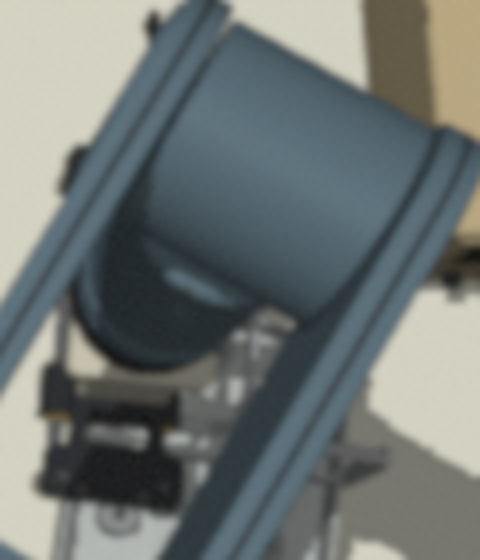

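>>> move_arm(slide=[[0,-15,0],[0,-25,0],[0,-30,0],[0,-30,0],[0,-30,0],[0,-30,0],[0,-25,0],[0,-15,0],[0,0,0],[0,0,0]], dr=[[0,0,0],[0,0,0],[0,0,0],[0,0,0],[0,0,0],[0,0,0],[0,0,0],[0,0,0],[0,0,0],[0,0,0]], grip=[-0.2,-0.2,-0.2,-0.2,-0.2,-0.2,-0.2,-0.2,-0.2,-0.2])

```text
time: 70.2
ee_pos: [573.7, -4.1, 331.7]
orientation: [[0.993, -0.122, -0.002], [-0.122, -0.993, 0.001], [-0.002, -0.001, -1.0]]
wrist_force: [0.2, 0.3, -0.9]
width: 0.401
```

```bash
python3 - <<'E'
from h import *
import pickle
fs=grab_frame("scene"); ft=grab_frame("top"); pickle.dump((fs,ft),open("f30.pkl","wb"))
save(fs["color"],"s30",(140,130,260,280),4)
save(ft["color"],"t30",(370,110,500,260),4)
for i in range(15): f2=grab_frame("scene")
print(np.abs(f2["color"].astype(int)-fs["color"])[130:280,140:260].mean(), np.abs(f2["color"].astype(int)-fs["color"])[250:390,300:400].mean())
E
```

```text
3.944 2.6955238095238094
```

View pics/s30.png

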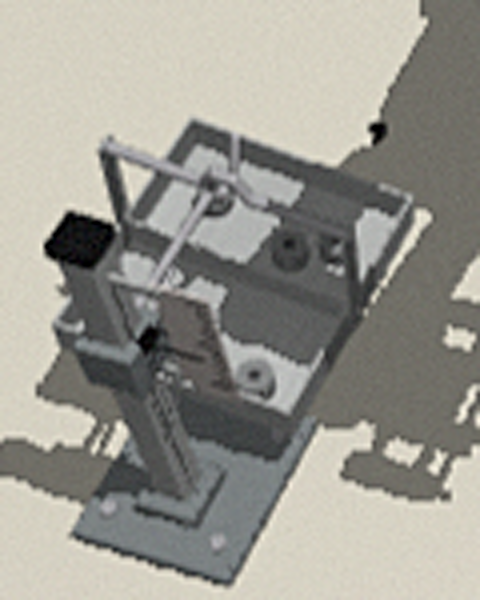

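View pics/t30.png

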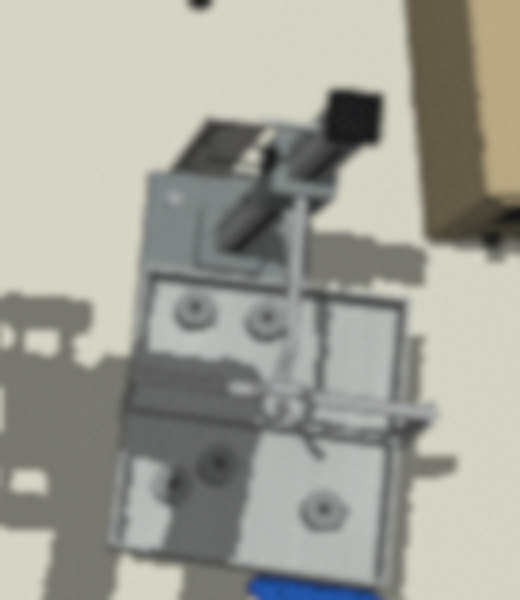

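```bash
python3 - <<'E'
from h import *
import pickle
fs,ft=pickle.load(open("f30.pkl","rb"))
S=lambda x,y:ray(fs,140+x/4-.5,130+y/4-.5);T=lambda x,y:ray(ft,370+x/4-.5,110+y/4-.5)
for n,a,b in(("-x-y",(195,121),(385,585)),("-x+y",(412,192),(110,546)),("+x+y",(290,412),(150,275)),("bar-y",(105,140),(432,410))):
    p,e=tri(S(*a),T(*b));print(n,p.round(1),round(e,1))
fs,ft=grab_frame("scene"),grab_frame("top")
pickle.dump((fs,ft),open("f31.pkl","wb"))
save(fs["color"],"s31",(140,130,260,280),4);save(ft["color"],"t31",(370,110,500,260),4)
print(read_state()["time"])
E
```

```text
-x-y [ 414.9 -428.1  116.9] 1.6
-x+y [ 442.2 -242.3  105.6] 2.3
+x+y [ 644.  -279.2   86.7] 3.4
bar-y [ 523.3 -433.7  213.2] 1.2
71.15
```

View pics/s31.png

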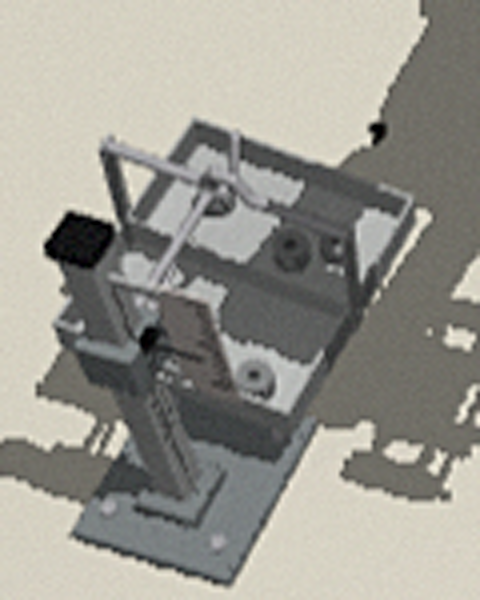

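>>> move_arm(slide=[[0,0,0],[0,0,0],[0,0,0],[0,0,0],[0,0,0],[0,0,0],[0,0,0],[0,0,0],[0,0,0],[0,0,0]], dr=[[0,0,0],[0,0,0],[0,0,0],[0,0,0],[0,0,0],[0,0,0],[0,0,0],[0,0,0],[0,0,0],[0,0,0]], grip=[-0.2,-0.2,-0.2,-0.2,-0.2,-0.2,-0.2,-0.2,-0.2,-0.2])

```text
time: 72.15
ee_pos: [573.6, -3.7, 331.8]
orientation: [[0.993, -0.122, -0.002], [-0.122, -0.993, 0.002], [-0.002, -0.001, -1.0]]
wrist_force: [-0.2, 0.0, -0.4]
width: 0.404
```

```bash
python3 - <<'E'
from h import *
import pickle
f0,t0=pickle.load(open("f31.pkl","rb"))
fr=[grab_frame("scene") for _ in range(8)]
A=lambda a,b:np.abs(cv2.GaussianBlur(a["color"],(5,5),0).astype(int)-cv2.GaussianBlur(b["color"],(5,5),0))[130:280,140:260].max(2)
for x in (f0,fr[0],fr[3]): d=A(fr[-1],x);print(d.mean(),d.max())
ft=grab_frame("top")
save(ft["color"],"t32",(370,110,500,260),4)
S=lambda x,y:ray(fr[-1],140+x/4-.5,130+y/4-.5);T=lambda x,y:ray(ft,370+x/4-.5,110+y/4-.5)
# +x wall heights via bottom edge & slugs by triangulation
for n,a,b in(("slug+x",(256,377),(195,308)),("slug -x-y",(213,203),(323,508)),("slug mid",(291,250),(218,463)),("slug +y",(332,248),(172,484))):
    p,e=tri(S(*a),T(*b));print(n,p.round(1),round(e,1))
print(read_state()["time"])
E
```

```text
2.512166666666667 63
1.9486666666666668 41
1.4733333333333334 30
slug+x [ 619.3 -312.5   86.3] 1.3
slug -x-y [ 471.3 -397.6   89.9] 0.1
slug mid [ 503.6 -323.7   89.6] 0.7
slug +y [ 489.6 -294.2   81.5] 4.2
72.6
```

View pics/t32.png

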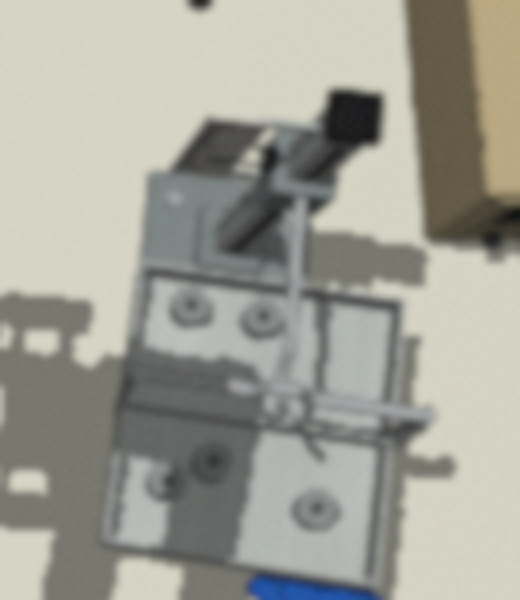

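The picture shows slow creep or swing (1–2 px over 1.5 s), so I'll watch a few more seconds.

```bash
cat > mon.py <<'E'
from h import *
import sys
def shift(a,b,box):
    x0,y0,x1,y1=box
    g=[cv2.cvtColor(i["color"],cv2.COLOR_RGB2GRAY)[y0:y1,x0:x1].astype(np.float32) for i in(a,b)]
    return cv2.phaseCorrelate(g[0],g[1],cv2.createHanningWindow((x1-x0,y1-y0),cv2.CV_32F))[0]
f0=grab_frame("top");k=0
for j in range(6):
    for i in range(12): f=grab_frame("top")
    print(read_state()["time"],"+x slugs",np.round(shift(f0,f,(405,178,445,200)),2),"-y slug",np.round(shift(f0,f,(437,222,462,250)),2),"base",np.round(shift(f0,f,(400,130,460,172)),2))
save(f["color"],"t_"+sys.argv[1],(370,110,500,260),4)
s=grab_frame("scene");save(s["color"],"s_"+sys.argv[1],(140,130,260,280),4)
E
python3 mon.py a
```

```text
73.25 +x slugs [-0.52  0.34] -y slug [ 1.11 -0.69] base [0.12 0.53]
73.85 +x slugs [-0.52  0.31] -y slug [ 1.03 -0.3 ] base [-0.01  0.37]
74.45 +x slugs [0.04 0.21] -y slug [0.81 0.11] base [-0.01  0.42]
75.05 +x slugs [-0.53  0.51] -y slug [ 0.98 -0.45] base [-0.16  0.4 ]
75.65 +x slugs [-0.56  0.24] -y slug [ 0.95 -0.37] base [0.04 0.43]
76.25 +x slugs [-0.3   0.15] -y slug [ 0.69 -0.07] base [0.04 0.4 ]
```

View pics/t_a.png

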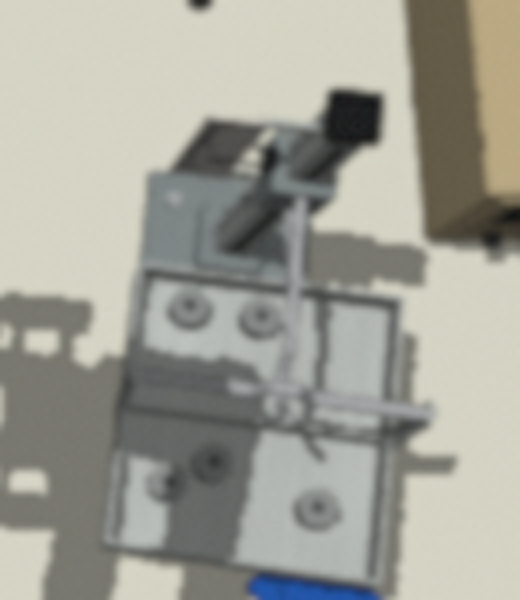

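View pics/s_a.png

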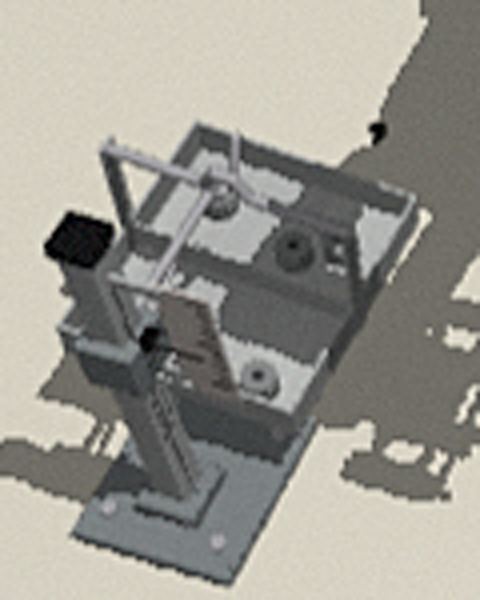

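```bash
python3 - <<'E'
from h import *
fs,ft=grab_frame("scene"),grab_frame("top")
S=lambda x,y:ray(fs,140+x/4-.5,130+y/4-.5);T=lambda x,y:ray(ft,370+x/4-.5,110+y/4-.5)
P={}
for n,a,b in(("-x-y",(198,124),(380,584)),("-x+y",(416,195),(104,544)),("+x+y",(293,415),(146,271)),("bar-y",(105,142),(432,410))):
    p,e=tri(S(*a),T(*b));P[n]=p;print(n,p.round(1),round(e,1))
n=np.cross(P["+x+y"]-P["-x+y"],P["-x-y"]-P["-x+y"]);n/=np.linalg.norm(n);print(n, np.arccos(abs(n[2])))
print("sizes",np.linalg.norm(P["+x+y"]-P["-x+y"]),np.linalg.norm(P["-x-y"]-P["-x+y"]))
E
python3 mon.py b
```

```text
-x-y [ 415.7 -425.6  114.8] 1.2
-x+y [ 443.7 -238.5  104.7] 2.8
+x+y [ 646.7 -276.    87.9] 3.7
bar-y [ 523.6 -434.3  211.2] 0.9
[-0.08982696 -0.04031183 -0.99514123] 0.09861751062544981
sizes 207.14799895519798 189.4450394045885
77.05 +x slugs [-0.42  0.12] -y slug [ 0.56 -0.09] base [-0.01  0.45]
77.65 +x slugs [ 0.01 -0.04] -y slug [ 0.65 -0.12] base [-0.01  0.45]
78.25 +x slugs [ 0.   -0.07] -y slug [ 0.64 -0.07] base [0.11 0.55]
78.85 +x slugs [-0.14  0.07] -y slug [ 0.62 -0.08] base [-0.13  0.54]
79.45 +x slugs [ 0.1  -0.04] -y slug [ 0.7  -0.25] base [0.03 0.45]
80.05 +x slugs [ 0.08 -0.07] -y slug [ 0.65 -0.06] base [0.   0.41]
```

Settled: no motion over 3 s, tilt ≈0.10 rad (limit 0.22), and the rim measures 207×189 mm against 210×190. Handing in.

```bash
python3 -c "
from plant import *
print(finish_job())"
```

```text
the job is handed in; nothing more can be done
None
```

The loaded tray hangs free on the scale hook and the job is handed in; `finish_job` gives no verdict. I lifted the tray off its peg, stood it on open table at about (655, -23) mm, and loaded all five slugs: three in the -x bay and two further out in the +x bay. I then lowered its kink onto the hook at no more than about 20 mm/s, let go once the wrist force was near 0 N, and moved the arm clear.

**Last checks**
- **Load on the hook:** the wrist force fell about 0.2 N for each mm lowered, as the spring should give. At release I estimate the hook had sunk about 34 mm.
- **Level:** triangulating the tray's rim gives a tilt of about 0.10 rad, against the 0.22 limit.
- **Stillness:** I saw no motion in the top view over the last 3 s. Slow creep seen in the first few seconds after release had died away by then.
- **Bystanders:** no planned move went near the lid, vial or whip. I did not re-measure them at the end.

**What did not go to plan**
- The middle slug of the -x bay shifted a few centimetres toward +y. I noticed it only after the release and do not know the cause. It is still in its bay.
- The tray therefore hangs slightly out of level instead of exactly level.

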